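# Key the loose paddle onto the clay mixer's shaft

### The job

The small clay mixer is being put back together: lay the loose steel key from the blue tray fully down in the keyseat on top of the mixer's shaft. With the loose paddle turned so that its keyway (under the arm with the yellow paint mark) lines up with the key, slide the paddle along the shaft over the key until it is fully home against the spacer sleeve. Leave the glaze tub, the brush jar and the wax bottle standing where they are.

Things in the scene. Friction and masses are not known exactly. Their poses are not given: they have to be found in the camera images.
- key_mid (a point): the loose machine key: a bright steel bar 40 long x 10 wide x 8 mm high, edges broken 0.8 mm, 26 g. The point is its centre, 4 mm above its underside; x along its length, y across its width, z up. It starts flat in the blue tray (floor 3 mm above the table) at any yaw, with 30 mm free on both long sides
- keyseat (a point): open slot in the top of the mixer's fixed horizontal shaft: 43 long x 11.2 wide x 5 mm deep, long top edges broken to 13.4 mm, ends closed. The point is the centre of its floor (136 mm above the table). y runs along the shaft to the drive end (green gearbox), x across it (away from the robot), z up. A seated key's centre is 4 mm above this point, its top 3 mm above the shaft's top
- paddle_hub (a point): centre of the loose paddle's hub, on the shaft's axis (turns with it): z along the yellow-marked arm, y along the shaft. Dark steel hub 60 mm across, 44 long; two opposite arms with flat blades 32 wide (along the shaft), 6 thick, 28 to 85 mm from the axis. Keyway 11.6 mm wide in line with the marked arm, flared to 17 at the face near the keyseat. Slides at 2.5 N, turns at 0.06 N m, stays where left
- paddle_tip (a point): middle of the outer edge of the yellow-marked blade, 85 mm from the shaft's axis
- paddle_slide (a joint): position of the loose paddle along the shaft in m: growing towards the keyseat and the drive end; 0.105 is home, the hub's face against the spacer sleeve; starts near 0. Its face meets the near end of a seated key at about 0.063
- paddle_turn (a joint): turn of the loose paddle about the shaft in rad: 0 when the yellow-marked arm and keyway point straight up, positive when the arm leans towards the keyseat's +x (away from the robot); starts between 0.3 and 0.9
- tray: fixed blue plastic parts tray 170 (x) x 200 (y) x 16 mm, walls and floor 3 mm thick; origin under its centre. The key lies in its half nearer the robot; a set collar and a hex key lie in the other half
- glaze_tub: white lidded glaze tub with green label, 110 mm across, 115 mm high; origin at the centre of its underside
- brush_jar: glass jar of brushes, 72 mm across, 225 mm high with the brushes; origin at the centre of its underside
- wax_bottle: blue bottle with yellow cap, 60 mm across, 150 mm high; origin at the centre of its underside
- mixer: the fixed clay mixer; origin on the table, below the shaft; axes as the keyseat's. Shaft 32 mm thick, axis 125 mm up. Along y (mm): pillow block -200 to -164 (top 158 up), keyseat centre 20, spacer sleeve 42 to 62 (48 across), fixed paddle 62 to 106 (arms level along x, to 85 either side), end plate 124 to 136 (177 up), gearbox to 250 (172 up); motor from the gearbox along +x to 225, 142 up

How it is judged (in metres and radians):
On the way, in this order (a step that is already met when the one before it is completed fails the run):
1. the key lies fully down in the keyseat (z of key_mid in the frame of keyseat between 0.002 and 0.0055 m and y of key_mid in the frame of keyseat between -0.004 and 0.004 m and x of key_mid in the frame of keyseat between -0.003 and 0.003 m and angle between the x axis of key_mid and the y axis of keyseat, either way round below 0.08 rad), for 0.2 s.
2. the paddle is slid fully home over the key, keyway aligned (value of joint paddle_slide above 0.1025 m and value of joint paddle_turn between -0.16 and 0.16 rad), for 0.2 s.
At the end, for the whole second after the job is handed in: The key lies flat on the floor of the keyseat (within 1.5 mm in height, 4 mm along, 3 mm across, 0.08 rad), the paddle's hub sits over it within 2.5 mm of the spacer sleeve with the marked arm upright within 0.16 rad, and the paddle is at rest (all of step 1 and all of step 2 and velocity of joint paddle_slide between -0.01 and 0.01 m/s and velocity of joint paddle_turn between -0.1 and 0.1 rad/s); the robot touches nothing.
It fails at once if the glaze tub, brush jar or wax bottle is knocked over or shifted by more than 40 mm (distance of any of glaze_tub, brush_jar, wax_bottle from where it was at the start of the episode above 0.04 m or angle between any of glaze_tub, brush_jar, wax_bottle's own z axis and vertical above 0.5 rad).
It also fails if it takes over 64 s, if anything falls off the work surface, if the arm or the gripper's body presses on something with over 40 N, if the wrist force passes 120 N, or if a joint passes its speed limit or range.

### The arm

A 6-joint arm with a two-finger parallel gripper is mounted at the origin on the work surface. World frame = base frame: x ahead of the robot, y to its left, z up, the work surface at z = 0. Lengths are in m, angles in degrees, forces in N, time in s.
With the tool pointing down it reaches from about 0.4 to 0.825 m from the base axis. Payload 7 kg.
Tool frame: the origin (TCP) lies between the finger pads; the fingertips stand 14 mm ahead of it and the grasp point (between the pads) lies 5 mm behind it (r.tips_ahead is the distance from the TCP to the fingertips, in m); z points along the fingers, y is the direction in which the jaws open and shut (so a half turn about z gives the same grasp; the last joint's range is limited). The gripper opens to 88 mm and grips with 3 to 60 N. Pads are 19 mm wide; open, the fingers measure 130 mm over their backs; the gripper's body (78 mm by 193 mm) begins 47 mm behind the grasp point.
Start: joints at [16.507, 20.546, 0.682, 0, -70.136, -16.507], TCP at [0.675, -0, 0.241] pointing down, gripper open.
Joint ranges: [-176.03, 176.03], [-82.01, 121.73], [-58.28, 71.71], [-173.87, 95.51], [-174.79, -0.11], [-173.66, 173.66]. Speed limits (degrees/s): [136.94, 136.94, 172.46, 180, 180, 180].

### API

Orientations are given as [roll, pitch, yaw] about the fixed x, y, z axes, in that order (R = Rz(yaw) Ry(pitch) Rx(roll)).
In Python, from plant import r gives the robot as it stands.
- The arm moves only by the tool apply_moves, never from a script. Its arguments are lists of equal length, an entry for each row: "slide": the shift along the tool's x, y, z as a fraction of full scale, a list of three; "turn": the turn, a rotation vector about the tool's x, y, z as a fraction of full scale, a list of three; "jaw": the closure, from 0 (fully open) to 1 (shut). In form: {"slide": [[dx, dy, dz], ...], "turn": [[wx, wy, wz], ...], "jaw": [jaw, ...]}. A call has 1 to 8 rows; each row shifts and turns the commanded pose from where the row before left it, along the tool's axes as they then stand; what a row does not reach is not made up. Full scale, the value 1, is 0.1 m for a shift and 1.5 rad for a turn. A row lasts 1/10 s, in which the tool goes at most 50 mm and 8.59 degrees, less where a joint would pass 70% of its speed; a pose out of reach is approached as far as the arm can. A call with a number of a shift or a turn outside -1 to 1 is refused whole. A call with a gripper value outside its range is refused whole. The fingers move at their own pace and stop on an object; "newtons" is the grip in N (left out, the last holds). Time passes only in rows, so rows that do not move let the fingers close. It gives the time, the measured TCP pose, the force and the opening at its end, in the units of the state.
- r.get_state(): the state, without advancing time (a new reading comes with each control period).
- r.capture(name): name is "scene" or "side" or "wrist"; returns a dict with "pixels" (384x512x3 uint8, blue, green, red), "depth" (384x512 float32, m along the optical axis (not along the pixel's ray), 0 where there is no reading), "fx", "fy", "cx", "cy" (pixels), "rvec" (rotation vector, rad) and "tvec" (3), from world to camera coordinates, as OpenCV has them. Camera axes: x right, y down, z forward; pixel columns grow to the right and rows downward; lengths in m; the calibration is good to about 2 mm. A picture is of the moment at which its call begins.
- r.close_job(): hands the job in, once; it reports no verdict.
The state is a dict: "time_s": time; "joints": joint angles; "qd": joint speeds; "joint_torque": joint torques, N m; "tcp_pos": TCP position; "eef_rot": TCP orientation; "contact_force": force on the tool from outside, world axes, zero at the start; "moment": the same for the moment, N m; "gripper_width": finger opening in m.
Only numpy, scipy, OpenCV 4.12 (cv2) and the standard library are available. Lean on these libraries where they do the work, as an engineer would, in place of code of your own. Each camera call takes 0.05 s, during which the arm holds its last target.

## Working session

There is one attempt and no reset: what is moved stays moved. The work goes in short steps, Python scripts to look and compute and a tool call to move; the robot and the scene stay as the last step left them, time stands still between calls to the robot, and variables do not carry over. Pictures are saved under pics/ and viewed, and the job is handed in when it is done.

Besides the shell and the picture viewer there is one more tool, called after ">>>" as name(argument=value, ...), one argument or row to a line, values as JSON. apply_moves: Moves the arm, as the interface text tells. Shift numbers are shares of 0.1 m and turn numbers shares of 1.5 rad, none past 1 either way. Its arguments: {"type":"object","properties":{"slide":{"type":"array"},"turn":{"type":"array"},"jaw":{"type":"array"},"newtons":{"type":"number"}},"required":["slide","turn","jaw"]}

```bash
ls; mkdir -p pics; cat > h.py <<'E'
import numpy as np, cv2
from plant import r
def cap(n,f=None):
    c=r.capture(n)
    if f: cv2.imwrite(f'pics/{f}.png',c['pixels']); np.savez(f'pics/{f}.npz',**{k:np.array(v) for k,v in c.items()})
    return c
def ld(f): return dict(np.load(f'pics/{f}.npz'))
def w(c,u,v,d=None):
    u=np.asarray(u,float);v=np.asarray(v,float)
    if d is None: d=c['depth'][v.astype(int),u.astype(int)]
    p=np.stack([(u-c['cx'])/c['fx']*d,(v-c['cy'])/c['fy']*d,d],-1)
    R,_=cv2.Rodrigues(np.array(c['rvec'],float)); return (p-np.ravel(c['tvec']))@R
def proj(c,P):
    K=np.array([[c['fx'],0,c['cx']],[0,c['fy'],c['cy']],[0,0,1.]])
    return cv2.projectPoints(np.array(P,float).reshape(-1,3),np.array(c['rvec'],float),np.array(c['tvec'],float),K,None)[0][:,0]
def cloud(c):
    v,u=np.mgrid[0:384,0:512]; return w(c,u.ravel(),v.ravel(),c['depth'].ravel()).reshape(384,512,3)
E
python3 - <<'E'
from h import *
for n in ('scene','side','wrist'): cap(n,n+'0')
print(r.get_state())
E
```

```text
pics
{'time_s': 0.15, 'joints': array([ 1.65075865e+01,  2.05832128e+01,  6.45801775e-01, -1.36509208e-02,
       -7.01358725e+01, -1.65063558e+01]), 'qd': array([-0.04830812, -0.1422701 ,  0.19639063, -0.02944574,  0.0218526 ,
        0.07507892]), 'joint_torque': array([ 1.39394037e-04, -5.83274567e+01,  2.93289685e+01,  7.00122759e+00,
        8.75052094e-03, -9.76538854e-05]), 'tcp_pos': array([ 6.74650277e-01, -2.26755250e-05,  2.39827202e-01]), 'eef_rot': array([ 1.79926090e+02, -8.51768202e-03, -9.00034105e+01]), 'contact_force': array([-0.74992976, -0.79892751, -0.20722354]), 'moment': array([ 0.00967435, -0.02162229,  0.09952883]), 'gripper_width': 0.08771708049432607}
```

View pics/scene0.png

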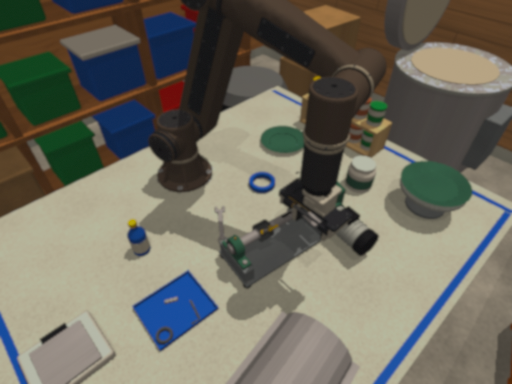

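View pics/side0.png

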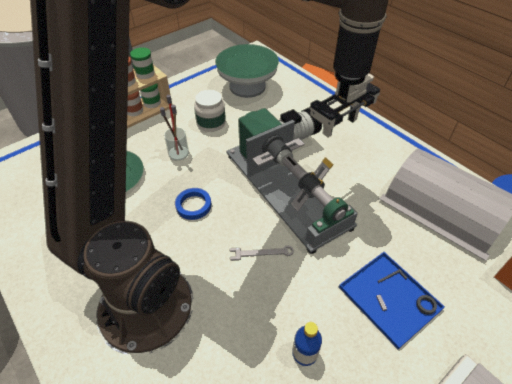

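View pics/wrist0.png

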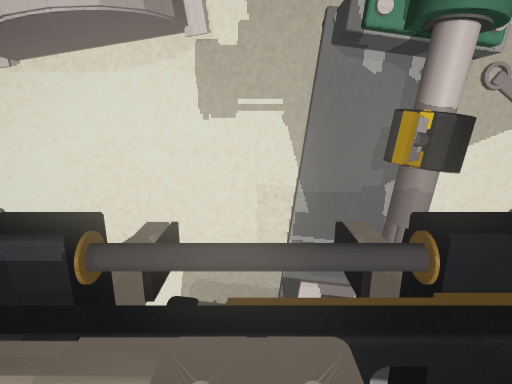

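The side view shows the tray at (391,298), with the key near (381,302) and the hex key and collar beyond it. The mixer runs from the gearbox (265,135) to the pillow block (337,213). The loose paddle's yellow blade is near (326,166).

```bash
python3 - <<'E'
from h import *
for f,box in (('side0',(330,240,120,110)),('scene0',(120,260,110,100))):
    c=ld(f); x,y,wd,ht=box; im=c['pixels'][y:y+ht,x:x+wd]
    cv2.imwrite(f'pics/{f}_tray.png',cv2.resize(im,None,fx=6,fy=5.4,interpolation=cv2.INTER_CUBIC)[:600,:800])
c=ld('side0'); im=c['pixels'][90:255,220:390]; cv2.imwrite('pics/side0_mix.png',cv2.resize(im,None,fx=3.6,fy=3.6,interpolation=cv2.INTER_CUBIC))
for f,pts in (('side0',[(381,301),(391,340),(353,211),(326,166),(300,165),(285,158),(312,182),(260,115),(337,213)]),('scene0',[(171,300),(150,310)])):
    c=ld(f)
    for p in pts: print(f,p,w(c,*p).round(4))
    print(c['fx'],(-cv2.Rodrigues(c['rvec'])[0].T@c['tvec'].ravel()))
E
```

```text
side0 (381, 301) [ 0.4641 -0.3771  0.0115]
side0 (391, 340) [ 0.4045 -0.4546  0.0107]
side0 (353, 211) [ 0.5706 -0.1723  0.0914]
side0 (326, 166) [ 0.5669 -0.0578  0.181 ]
side0 (300, 165) [ 0.652   0.112  -0.0039]
side0 (285, 158) [0.5346 0.0692 0.1358]
side0 (312, 182) [ 0.5233 -0.0531  0.1427]
side0 (260, 115) [0.5794 0.2373 0.1698]
side0 (337, 213) [ 0.501  -0.1682  0.1361]
401.3945098768866 [-0.06840741 -0.5275325   0.96872477]
scene0 (171, 300) [ 0.4706 -0.3792  0.0115]
scene0 (150, 310) [ 0.4498 -0.4428  0.0028]
351.9654236028705 [ 1.0418303  -0.55629689  1.00910199]
```

View pics/side0_tray.png

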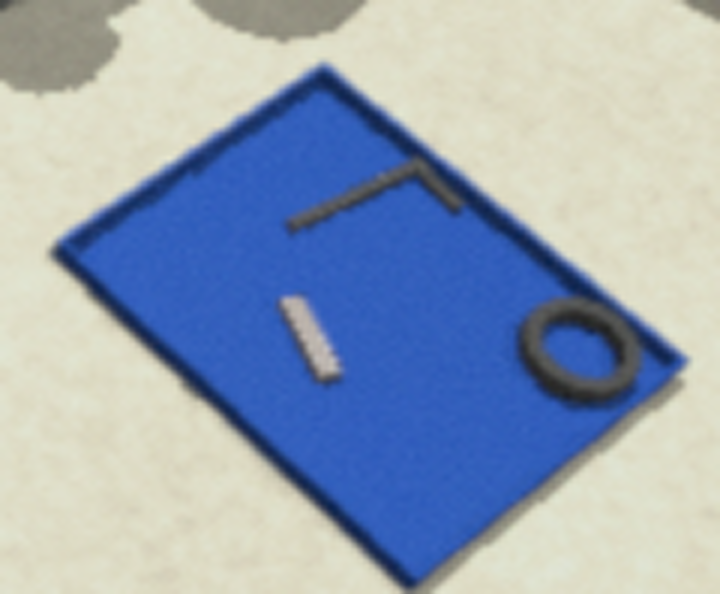

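View pics/side0_mix.png

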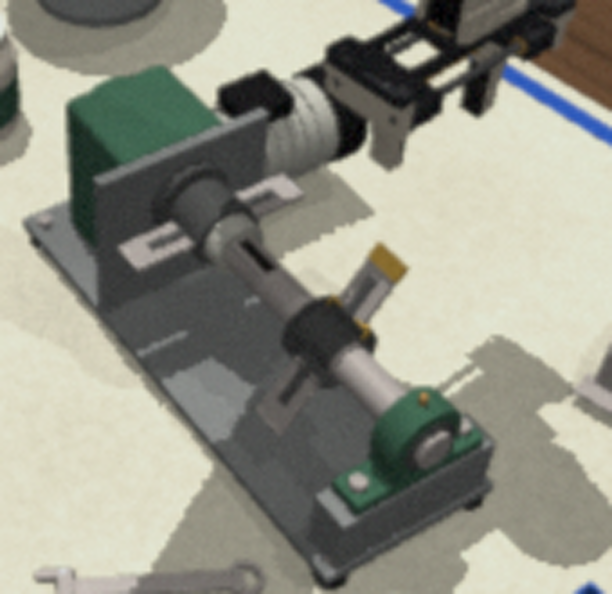

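```bash
cat > fit.py <<'E'
from h import *
from scipy.optimize import least_squares
def key(f,cen,rad=0.035):
    c=ld(f);P=cloud(c);im=c['pixels'].astype(int)
    m=(np.hypot(P[...,0]-cen[0],P[...,1]-cen[1])<rad)&(im[...,2]>120)&(abs(P[...,2]-.011)<.02)
    v,u=np.nonzero(m)
    # project pixel rays onto z=0.011 plane
    R=cv2.Rodrigues(c['rvec'])[0];C=-R.T@c['tvec'].ravel()
    d=np.stack([(u-c['cx'])/c['fx'],(v-c['cy'])/c['fy'],np.ones(len(u))],-1)@R
    t=(.011-C[2])/d[:,2];Q=(C+t[:,None]*d)[:,:2]
    (cx,cy),(a,b),ang=cv2.minAreaRect((Q*1000).astype(np.float32))
    q=Q-Q.mean(0);e,V=np.linalg.eigh(q.T@q)
    print(f,len(u),'mean',Q.mean(0).round(4),'rect',cx,cy,a,b,ang,'yaw',np.degrees(np.arctan2(V[1,1],V[0,1])),'medz',np.median(P[m][:,2]))
if __name__=='__main__':
    for f in('side0','scene0'): key(f,(.467,-.378))
    for f in('side0','scene0'):
        c=ld(f);P=cloud(c).reshape(-1,3);im=c['pixels'].reshape(-1,3)
        s=(P[:,2]>.118)&(P[:,2]<.145)&(abs(P[:,0]-.52)<.08)&(P[:,1]>-.16)&(P[:,1]<.12)&(c['depth'].ravel()>0)
        Q=P[s]
        def res(p,Q):
            x0,th,z,R=p; n=np.array([-np.sin(th),np.cos(th)]) # along y
            pr=(Q[:,0]-x0)*np.cos(th)+(Q[:,1])*np.sin(th)
            return np.hypot(pr,Q[:,2]-z)-.016
        p=np.array([.53,0,.125,0])
        best=None
        for x0 in np.arange(.47,.6,.01):
          for th in np.radians(np.arange(-30,31,6)):
            o=least_squares(lambda p:res(p,Q),[x0,th,.125,0],loss='cauchy',f_scale=.0015)
            if best is None or o.cost<best.cost: best=o
        x0,th,z,_=best.x; rr=res(best.x,Q)
        print(f,len(Q),best.x,np.degrees(th),(abs(rr)<.002).sum())
        k=abs(rr)<.002; al=Q[:,1]*np.cos(th)-(Q[:,0]-x0)*np.sin(th)
        print(np.histogram(al[k],bins=np.arange(-.18,.13,.01)))
E
python3 fit.py
```

```text
side0 60 mean [ 0.4636 -0.3791] rect 463.62884521484375 -378.7003479003906 38.81169891357422 9.745115280151367 64.89390563964844 yaw 62.84124053618835 medz 0.009858716669333993
scene0 24 mean [ 0.4677 -0.3784] rect 467.8001708984375 -377.55120849609375 30.81446075439453 7.633357524871826 62.659576416015625 yaw 63.16263094303328 medz 0.01208626142189245
side0 1115 [ 0.53324935 -0.12218495  0.12401597  0.        ] -7.00068181127279 504
(array([ 0,  0,  0,  0,  0, 30, 37, 33, 39, 25, 30, 30, 26, 27, 22, 16, 13,
       27, 24, 23, 22, 16, 18, 17, 18, 11,  0,  0,  0,  0]), array([-1.80000000e-01, -1.70000000e-01, -1.60000000e-01, -1.50000000e-01,
       -1.40000000e-01, -1.30000000e-01, -1.20000000e-01, -1.10000000e-01,
       -1.00000000e-01, -9.00000000e-02, -8.00000000e-02, -7.00000000e-02,
       -6.00000000e-02, -5.00000000e-02, -4.00000000e-02, -3.00000000e-02,
       -2.00000000e-02, -1.00000000e-02,  1.66533454e-16,  1.00000000e-02,
        2.00000000e-02,  3.00000000e-02,  4.00000000e-02,  5.00000000e-02,
        6.00000000e-02,  7.00000000e-02,  8.00000000e-02,  9.00000000e-02,

[... 165 characters left out ...]
0,  7, 26, 26, 24, 24, 24, 25, 14, 19, 12, 11,  7, 14,
       18, 22, 23, 17, 14, 14, 15, 10,  3,  0,  0,  0,  0]), array([-1.80000000e-01, -1.70000000e-01, -1.60000000e-01, -1.50000000e-01,
       -1.40000000e-01, -1.30000000e-01, -1.20000000e-01, -1.10000000e-01,
       -1.00000000e-01, -9.00000000e-02, -8.00000000e-02, -7.00000000e-02,
       -6.00000000e-02, -5.00000000e-02, -4.00000000e-02, -3.00000000e-02,
       -2.00000000e-02, -1.00000000e-02,  1.66533454e-16,  1.00000000e-02,
        2.00000000e-02,  3.00000000e-02,  4.00000000e-02,  5.00000000e-02,
        6.00000000e-02,  7.00000000e-02,  8.00000000e-02,  9.00000000e-02,
        1.00000000e-01,  1.10000000e-01,  1.20000000e-01]))
```

```bash
cat >> h.py <<'E'
from scipy.spatial.transform import Rotation as Ro
def tool(s=None):
    s=s or r.get_state(); return Ro.from_euler('xyz',s['eef_rot'],degrees=True).as_matrix(),np.array(s['tcp_pos'])
def camtool(c,s=None):
    R,t=tool(s);Rc=cv2.Rodrigues(np.array(c['rvec'],float))[0];C=-Rc.T@np.ravel(c['tvec'])
    return R.T@(C-t), R.T@Rc.T
E
python3 - <<'E'
from h import *
c=ld('wrist0');a,b=camtool(c);print(a,b.round(3),c['fx'],c['cx'],c['cy'])
# dims of mixer: sleeve / pillow in wrist view
for p in [(440,140),(450,90),(465,25),(420,200)]: print(p,w(c,*p).round(4))
E
```

```text
[ 0.06723064  0.00103873 -0.14234643] [[-0.001 -0.968 -0.252]
 [ 1.    -0.001  0.   ]
 [-0.001 -0.252  0.968]] 300.3447590998904 256.46757001015584 192.35576972986914
(440, 140) [ 0.5271 -0.0472  0.1404]
(450, 90) [ 0.5244 -0.0851  0.1391]
(465, 25) [ 0.52   -0.1305  0.1379]
(420, 200) [0.5356 0.0028 0.1392]
```

>>> apply_moves(
  slide=[
    [0.3,0.2,-0.2],
    [0.4,0.25,-0.2],
    [0.4,0.25,0],
    [0.4,0.25,0],
    [0.4,0.25,0],
    [0.4,0.25,0],
    [0.4,0.2,0],
    [0.3,0.1,0.1],
  ],
  turn=[
    [0,0,0.06],
    [0,0,0.06],
    [0,0,0.06],
    [0,0,0.06],
    [0,0,0.06],
    [0,0,0.014],
    [0,0,0],
    [0,0,0],
  ],
  jaw=[0.5,0.5,0.5,0.5,0.5,0.5,0.5,0.5],
)

```text
time_s: 0.95
tcp_pos: [0.4228, -0.2371, 0.2713]
eef_rot: [-179.9, 0.0, -117.0]
contact_force: [1.1, 0.3, 0.3]
gripper_width: 0.0443
```

>>> apply_moves(
  slide=[
    [0.3,-0.3,0.2],
    [0.35,-0.35,0.25],
    [0.3,-0.3,0.25],
    [0.12,-0.06,0.25],
    [0,0,0.2],
    [0,0,0],
  ],
  turn=[
    [0,0,0],
    [0,0,0],
    [0,0,0],
    [0,0,0],
    [0,0,0],
    [0,0,0],
  ],
  jaw=[0.5,0.5,0.5,0.5,0.5,0.5],
)

```text
time_s: 1.55
tcp_pos: [0.4625, -0.3722, 0.1539]
eef_rot: [179.6, 0.0, -117.1]
contact_force: [-0.4, 0.4, 0.4]
gripper_width: 0.0438
```

```bash
python3 - <<'E'
from h import *
c=cap('wrist','wrist1'); print(r.get_state()['tcp_pos'])
E
```

```text
[ 0.46365708 -0.37238493  0.15610033]
```

View pics/wrist1.png

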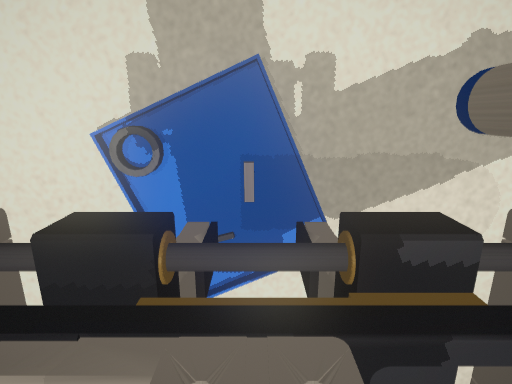

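The key is at (249,182), close to upright in the wrist image, so the jaws line up with it.

```bash
python3 - <<'E'
from h import *
c=ld('wrist1')
def seg(c,z,cen,rad):
    P=cloud(c);im=c['pixels'].astype(int)
    m=(np.hypot(P[...,0]-cen[0],P[...,1]-cen[1])<rad)&(im[...,2]>90)&(im[...,2]>im[...,0]*.7)&(P[...,2]<.03)
    v,u=np.nonzero(m)
    R=cv2.Rodrigues(c['rvec'])[0];C=-R.T@c['tvec'].ravel()
    d=np.stack([(u+0.-c['cx'])/c['fx'],(v-c['cy'])/c['fy'],np.ones(len(u))],-1)@R
    t=(z-C[2])/d[:,2];return (C+t[:,None]*d)[:,:2],u,v,P[m]
Q,u,v,P=seg(c,.011,(.466,-.378),.035)
print(len(u),u.min(),u.max(),v.min(),v.max(),P[:,2].mean())
print(cv2.minAreaRect((Q*1000).astype(np.float32)))
q=Q-Q.mean(0);e,V=np.linalg.eigh(q.T@q);print(Q.mean(0),np.degrees(np.arctan2(V[1,1],V[0,1])))
R,t=tool();print(R.T@(np.r_[Q.mean(0),.007]-t))
b=ld('side0');print('bottle cap',w(b,311,330))
E
```

```text
378 244 253 162 201 0.009450175771405563
((465.76348876953125, -378.37652587890625), (38.83401870727539, 8.79808235168457), 62.707393646240234)
[ 0.46550187 -0.37848589] 63.4219322479899
[ 0.0045431  -0.00496061  0.14908483]
bottle cap [ 0.22538    -0.34770462  0.15041234]
```

>>> apply_moves(
  slide=[
    [0.045,-0.05,0.3],
    [0,0,0.3],
    [0,0,0.3],
    [0,0,0.2],
    [0,0,0.1],
    [0,0,0.05],
    [0,0,0],
    [0,0,0],
  ],
  turn=[
    [0,0,0],
    [0,0,0],
    [0,0,0],
    [0,0,0],
    [0,0,0],
    [0,0,0],
    [0,0,0],
    [0,0,0],
  ],
  jaw=[0.5,0.5,0.5,0.5,0.5,0.5,0.5,0.5],
)

```text
time_s: 2.4
tcp_pos: [0.468, -0.3791, 0.0339]
eef_rot: [-179.9, 0.0, -117.0]
contact_force: [-0.8, 0.5, 0.4]
gripper_width: 0.0437
```

```bash
python3 - <<'E'
from h import *
c=cap('wrist','wrist2'); cv2.imwrite('pics/wrist2c.png',cv2.resize(c['pixels'][150:300,150:350],None,fx=4,fy=4)); s=r.get_state();print(s['tcp_pos'],s['eef_rot'],s['contact_force'])
E
```

```text
[ 0.46799391 -0.37912686  0.03394085] [-1.79876669e+02  1.75806442e-03 -1.16963371e+02] [0.66549803 0.93585839 0.11179406]
```

View pics/wrist2c.png

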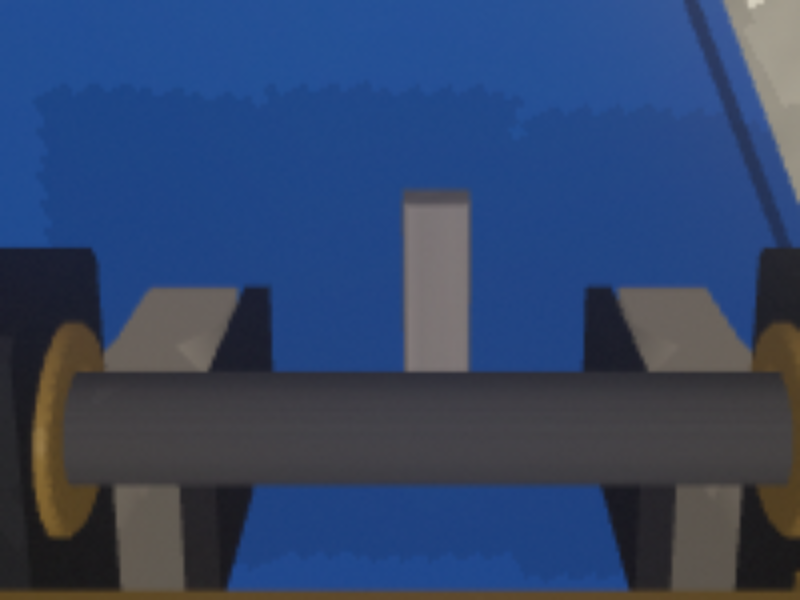

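The key stands centred between the fingers (crop x≈435, finger midpoint ≈428). I'll lower and grip the top half of the key.

>>> apply_moves(
  slide=[
    [0.006,0.015,0.05],
    [0,0,0.05],
    [0,0,0.025],
    [0,0,0],
    [0,0,0],
  ],
  turn=[
    [0,0,0],
    [0,0,0],
    [0,0,0],
    [0,0,0],
    [0,0,0],
  ],
  jaw=[0.5,0.5,0.5,0.5,0.5],
)

```text
time_s: 2.95
tcp_pos: [0.4654, -0.3787, 0.0199]
eef_rot: [180.0, -0.0, -117.0]
contact_force: [0.3, -0.3, 0.4]
gripper_width: 0.0441
```

>>> apply_moves(
  slide=[
    [0,0,0],
    [0,0,0],
    [0,0,0],
    [0,0,0],
    [0,0,0],
    [0,0,0],
  ],
  turn=[
    [0,0,0],
    [0,0,0],
    [0,0,0],
    [0,0,0],
    [0,0,0],
    [0,0,0],
  ],
  jaw=[0.7,0.85,1,1,1,1],
  newtons=25,
)

```text
time_s: 3.55
tcp_pos: [0.4655, -0.3787, 0.0201]
eef_rot: [-180.0, 0.0, -117.0]
contact_force: [-0.8, -0.3, -0.6]
gripper_width: 0.0096
```

>>> apply_moves(
  slide=[
    [0,0,-0.1],
    [0,0,-0.4],
    [0,0,-0.5],
    [0,0,-0.5],
    [0,0,-0.5],
    [0,0,-0.4],
    [0,0,0],
  ],
  turn=[
    [0,0,0],
    [0,0,-0.05],
    [0,0,-0.05],
    [0,0,-0.05],
    [0,0,-0.05],
    [0,0,-0.033],
    [0,0,0],
  ],
  jaw=[1,1,1,1,1,1,1],
)

```text
time_s: 4.25
tcp_pos: [0.4677, -0.3804, 0.2681]
eef_rot: [-179.4, -0.3, -96.8]
contact_force: [0.5, -0.1, -1.6]
gripper_width: 0.0096
```

```bash
python3 - <<'E'
from h import *
c=cap('wrist','wrist3'); cv2.imwrite('pics/wrist3c.png',cv2.resize(c['pixels'][150:300,150:350],None,fx=4,fy=4))
s=ld('side0');P=cloud(s)
cv2.imwrite('pics/seat.png',cv2.resize(s['pixels'][125:185,255:335],None,fx=10,fy=10,interpolation=cv2.INTER_CUBIC))
th=np.radians(-7.1); 
print([(p,w(s,*p).round(4)) for p in [(292,160),(289,158),(294,163),(278,146),(283,150)]])
E
```

```text
[((292, 160), array([0.545 , 0.0501, 0.1355])), ((289, 158), array([0.5427, 0.0607, 0.1372])), ((294, 163), array([0.5413, 0.0377, 0.135 ])), ((278, 146), array([0.5397, 0.107 , 0.1539])), ((283, 150), array([0.5437, 0.0888, 0.1484]))]
```

View pics/wrist3c.png

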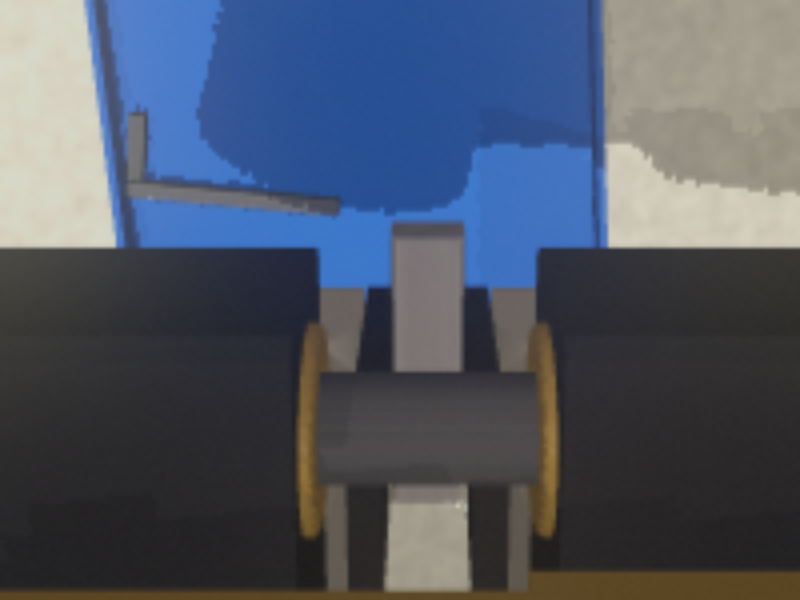

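View pics/seat.png

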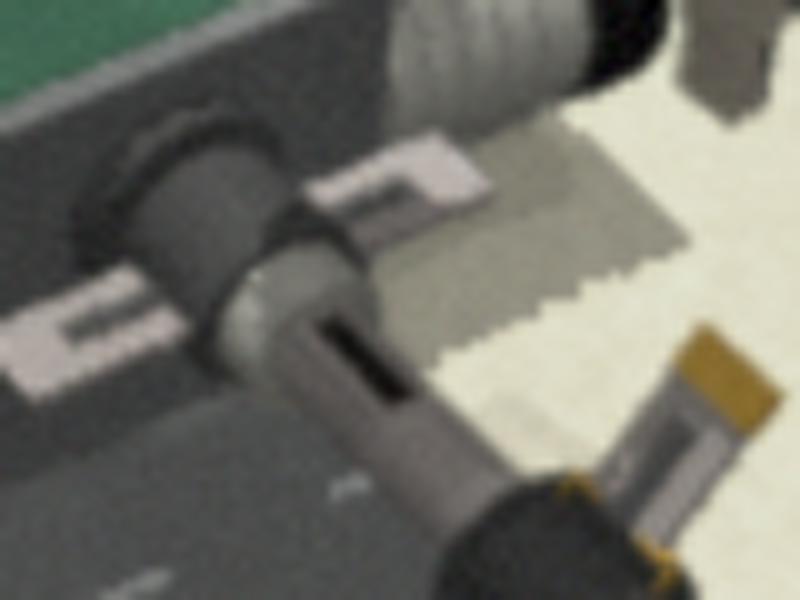

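>>> apply_moves(
  slide=[
    [-0.3,0,0],
    [-0.45,0,0],
    [-0.5,0,0],
    [-0.5,-0.05,0],
    [-0.5,-0.05,0],
    [-0.5,-0.05,0],
    [-0.5,-0.05,0],
    [-0.5,0,0],
  ],
  turn=[
    [0,0,0],
    [0,0,0],
    [0,0,0],
    [0,0,0],
    [0,0,0],
    [0,0,0],
    [0,0,0],
    [0,0,0],
  ],
  jaw=[1,1,1,1,1,1,1,1],
)

```text
time_s: 5.1
tcp_pos: [0.5302, -0.0079, 0.2595]
eef_rot: [179.9, -0.0, -97.0]
contact_force: [0.9, -0.3, -0.3]
gripper_width: 0.0093
```

>>> apply_moves(
  slide=[
    [-0.5,0,0],
    [-0.4,0,0],
    [-0.2,0,0.1],
    [0,0,0.1],
    [0,0,0],
    [0,0,0],
  ],
  turn=[
    [0,0,0],
    [0,0,0],
    [0,0,0],
    [0,0,0],
    [0,0,0],
    [0,0,0],
  ],
  jaw=[1,1,1,1,1,1],
)

```text
time_s: 5.7
tcp_pos: [0.5435, 0.0984, 0.2397]
eef_rot: [179.9, -0.1, -97.0]
contact_force: [1.1, -0.6, -1.4]
gripper_width: 0.0094
```

```bash
python3 - <<'E'
from h import *
c=cap('wrist','wrist4'); 
s=r.get_state();print(s['tcp_pos'],s['eef_rot'],s['contact_force'],s['joints'])
np.savez('pics/w4s.npz',p=s['tcp_pos'],e=s['eef_rot'])
E
```

```text
[0.54381524 0.09836825 0.24017902] [ 1.79990104e+02 -2.28788857e-02 -9.70204995e+01] [ 0.4049778   0.3235441  -0.41164687] [ 3.05692664e+01  9.07768302e+00 -1.49388956e+01  1.32367393e-02
 -6.60052194e+01 -3.75951530e+01]
```

View pics/wrist4.png

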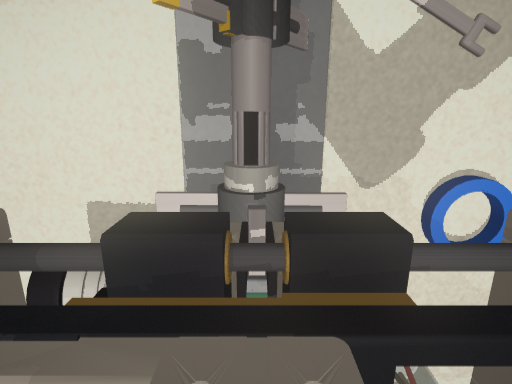

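The wrist view shows the keyseat slot at (251,112–165), the sleeve at (251,178), and the held key at (257,207). I'll measure the slot and key in the same frame.

```bash
python3 - <<'E'
from h import *
c=ld('wrist4');im=c['pixels'];g=cv2.cvtColor(im,cv2.COLOR_BGR2GRAY)
cv2.imwrite('pics/w4c.png',cv2.resize(im[95:245,200:310],None,fx=5.3,fy=4,interpolation=cv2.INTER_NEAREST))
for v in (115,125,135,145,155,162): print(v,g[v,228:276])
print('col',g[105:172,251])
print('keyrow',g[214,238:276],g[222,238:276]); print('keycol',g[198:232,257])
print(c['depth'][205:225:3,257],c['depth'][112:165:8,251],c['depth'][112:165:8,262])
E
```

```text
115 [118 119 111 109  94 108 122 134 114  94 108 121 126 133 139 101  54  54
  54  53  53  53  53  54  52  52  53  53  53  56 114 144 138 129 122 111
  98 102 126 114 101  89  93 102 101 102 101 100]
125 [151 151 151 151 109 107 120 132 127  92 105 120 121 129 136 105  57  55
  52  53  53  53  52  53  53  53  52  53  52  55 106 142 134 125 123 110
  96 111 115 112 100  90  94 101 101 100 100 101]
135 [153 152 152 110 100 105 119 131 126  91 105 119 120 126 133 108  56  53
  52  52  54  53  52  52  52  53  52  52  52  55 109 140 130 122 122 109
  95 109 120 110 102  89  96  99  99 100  99  99]
145 [110 111 109 109  99 104 117 129 137  89 103 118 120 123 131 109  58  53
  51  53  53  52  52  52  51  52  52  53  52  54 111 136 125 123 123 107
  95 121 120 111 102  92  98  97  98  98  98  97]
155 [109 111 110 108 102 101 115 126 136  88 101 116 121 123 128 107  58  52
  52  53  52  53  51  52  52  51  52  51  52  53 110 132 125 124 121 106
  94 117 119 113 103  93  97  97  98  98  98  98]
162 [ 99  99 100  99  94  98 112 124 134 102 101 114 122 124 127 106  57  51
  53  53  51  52  51  5
[... 381 characters left out ...]
ow [ 97  97  99 101 102 103 101 103 102  94 104 126 124 121 120 119 119 120
 120 122 122 122 123 124 122 121 123 108  94  97  95  94  93  92  91  90
  91  90] [ 96  96  96  95  42  42  42  41  41  46 100 125 122 120 120 119 120 119
 120 121 121 121 123 123 122 122 124 106  49  42  42  40  43  45  92  96
  96  96]
keycol [ 73  79 104 104 109 109 106  87  82  80  82 101 119 122 121 121 122 121
 121 121 121 122 121 121 121 120 120 120 120 121 120 134 183 183]
[0.16644637 0.1618346  0.1609974  0.16193616 0.1602233  0.16243938
 0.16262075] [0.23983537 0.23928791 0.2414816  0.24423112 0.24440263 0.24755421
 0.24981967] [0.2376022  0.23965742 0.24072741 0.24242282 0.24383977 0.24586682
 0.24677433]
```

View pics/w4c.png

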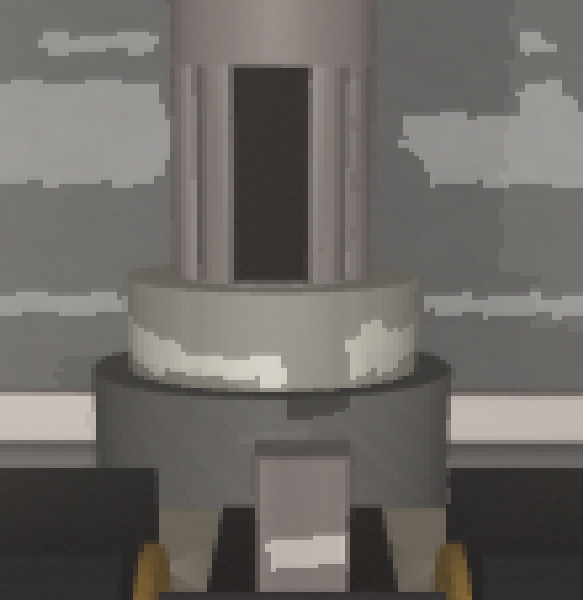

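```bash
python3 - <<'E'
from h import *
c=ld('wrist4');s=np.load('pics/w4s.npz');s={'tcp_pos':s['p'],'eef_rot':s['e']}
R,t=tool(s)
rel=lambda P:(R.T@(np.asarray(P)-t).T).T.round(4)
C,B=camtool(c,s);print('cam',C)
def ray(u,v,z):
    d=B@np.array([(u-c['cx'])/c['fx'],(v-c['cy'])/c['fy'],1]);k=(z-C[2])/d[2];return (C+k*d).round(4)
print('key depth pts',[rel(w(c,257,v)) for v in (211,214,217,220,224)], rel(w(c,256,206)))
print('shaft depth', [w(c,u,v).round(4) for u,v in ((238,120),(263,120),(240,150),(262,150),(251,100),(251,108),(251,140))])
for zt in (.006,.008,.010): print('key zt',zt,ray(247.8,222,zt),ray(265.35,222,zt),'front',ray(256.5,208.5,zt),ray(256.5,205,zt))
zs=t[2]-.1405; print('zs',zs)
for v in (115,125,135,145,155,162): print('slotL/R',ray(243.13,v,zs),ray(257.87,v,zs))
print('ends',ray(250.5,111,zs),ray(250.5,167,zs),ray(250.5,165,zs), ray(250.5,164.7,zs+.0045))
# sleeve edge
print('sleeve top edge', ray(250.5,168,t[2]-.149))
E
```

```text
cam [ 0.06722969  0.00119625 -0.14197282]
key depth pts [array([0.0171, 0.0017, 0.0113]), array([0.0152, 0.0017, 0.0118]), array([0.0142, 0.0017, 0.0098]), array([0.0119, 0.0017, 0.0115]), array([0.0096, 0.0017, 0.0117])] [0.0184 0.0012 0.0161]
shaft depth [array([0.5492, 0.0343, 0.135 ]), array([0.5294, 0.0368, 0.1352]), array([0.5507, 0.058 , 0.1375]), array([0.533 , 0.0603, 0.136 ]), array([0.5369, 0.0206, 0.1393]), array([0.5377, 0.0265, 0.1389]), array([0.5409, 0.0513, 0.1351])]
key zt 0.006 [ 0.0128 -0.0031  0.006 ] [0.0128 0.006  0.006 ] front [0.0202 0.0014 0.006 ] [0.0221 0.0014 0.006 ]
key zt 0.008 [ 0.0121 -0.0032  0.008 ] [0.0121 0.0061 0.008 ] front [0.0195 0.0014 0.008 ] [0.0215 0.0014 0.008 ]
key zt 0.01 [ 0.0113 -0.0032  0.01  ] [0.0113 0.0062 0.01  ] front [0.0189 0.0014 0.01  ] [0.0209 0.0014 0.01  ]
zs 0.09967902471618731
slotL/R [ 0.0667 -0.0088  0.0997] [0.0667 0.0027 0.0997]
slotL/R [ 0.0591 -0.0089  0.0997] [0.0591 0.0027 0.0997]
slotL/R [ 0.0514 -0.009   0.0997] [0.0514 0.0027 0.0997]
slotL/R [ 0.0435 -0.0091  0.0997] [0.0435 0.0027 0.0997]
slotL/R [ 0.0355 -0.0092  0.0997] [0.0355 0.0027 0.0997]
slotL/R [ 0.0299 -0.0092  0.0997] [0.0299 0.0027 0.0997]
ends [ 0.0697 -0.0031  0.0997] [ 0.0258 -0.0033  0.0997] [ 0.0274 -0.0033  0.0997] [ 0.0269 -0.0034  0.1042]
sleeve top edge [ 0.0264 -0.0031  0.0912]
```

>>> apply_moves(
  slide=[
    [0.2,-0.045,0],
    [0.275,0,0],
    [0,0,0.3],
    [0,0,0.3],
    [0,0,0.13],
    [0,0,0],
    [0,0,0],
  ],
  turn=[
    [0,0,0],
    [0,0,0],
    [0,0,0],
    [0,0,0],
    [0,0,0],
    [0,0,0],
    [0,0,0],
  ],
  jaw=[1,1,1,1,1,1,1],
)

```text
time_s: 6.45
tcp_pos: [0.5434, 0.0515, 0.1682]
eef_rot: [-179.9, 0.0, -97.0]
contact_force: [0.0, -0.7, -0.3]
gripper_width: 0.0091
```

```bash
python3 - <<'E'
from h import *
c=cap('wrist','wrist5'); 
s=r.get_state();print(s['tcp_pos'],s['eef_rot'],s['contact_force'])
np.savez('pics/w5s.npz',p=s['tcp_pos'],e=s['eef_rot'])
cv2.imwrite('pics/w5c.png',cv2.resize(c['pixels'][100:280,170:330],None,fx=4.8,fy=3.3*1,interpolation=cv2.INTER_NEAREST))
d=cap('side','side5'); cv2.imwrite('pics/side5c.png',cv2.resize(d['pixels'][110:200,250:350],None,fx=6,fy=6,interpolation=cv2.INTER_CUBIC))
E
```

```text
[0.54363965 0.05177773 0.16854987] [-1.79886086e+02  3.37157292e-02 -9.69495963e+01] [1.04517762 0.23133907 0.11583699]
```

View pics/w5c.png

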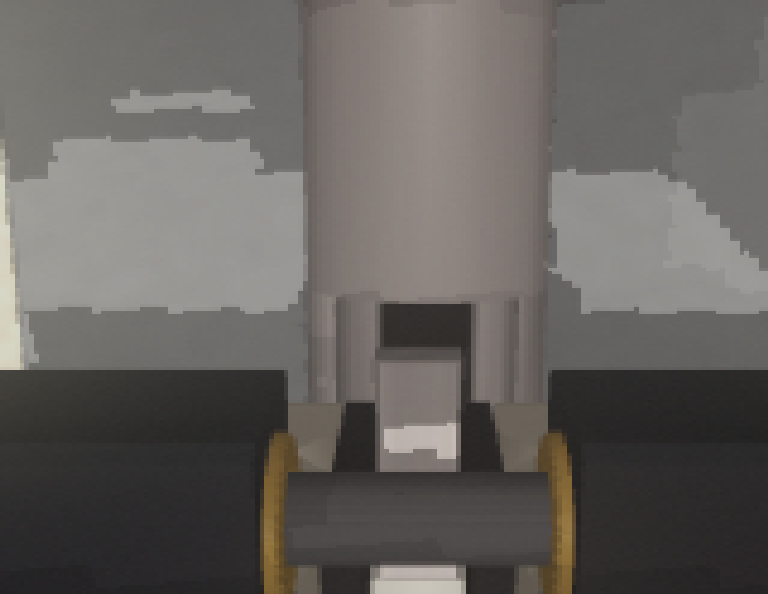

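View pics/side5c.png

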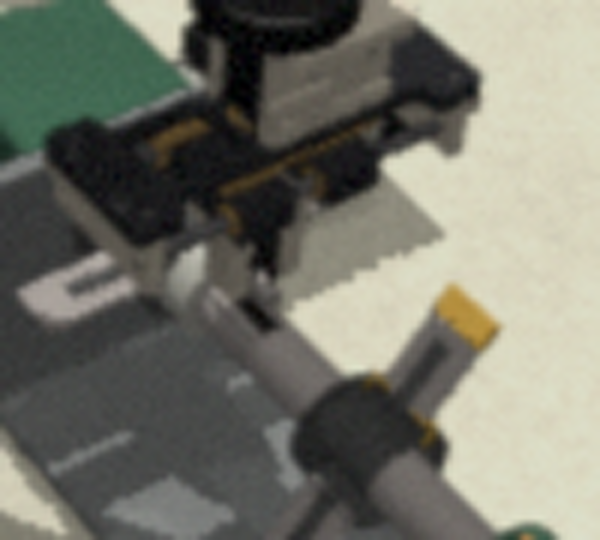

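```bash
python3 - <<'E'
from h import *
c=ld('wrist5');s=np.load('pics/w5s.npz');s={'tcp_pos':s['p'],'eef_rot':s['e']}
g=cv2.cvtColor(c['pixels'],cv2.COLOR_BGR2GRAY)
for v in (194,196,198,200,203): print(v,g[v,240:276])
for v in (212,216,220,224): print('key',v,g[v,240:276])
print('col',g[180:235,259]); print('col',g[200:235,253])
print('shaftedges',[g[150,228:240],g[150,278:290]])
R,t=tool(s);C,B=camtool(c,s)
def ray(u,v,z):
    d=B@np.array([(u-c['cx'])/c['fx'],(v-c['cy'])/c['fy'],1]);k=(z-C[2])/d[2];return (C+k*d).round(4)
print(ray(253,191.5,t[2]-.1405),ray(257,207.5,.009),ray(257,207.5,.011))
print(c['depth'][212:225:3,257],(R.T@(w(c,257,216)-t)))
E
```

```text
194 [ 88  95 103 110 112 115 119 121 103  64  50  50  49  49  49  47  49  50
  49  48  50  49  48  49  49  49  48  50  88 112 125 123 119 117 113 104]
196 [ 88  95 102 110 111 115 117 120 102  64  48  48  48  49  49  49  48  49
  48  48  48  48  49  48  48  48  48  50  88 113 125 123 119 116 113 104]
198 [ 87  95 102 109 111 114 117 120 103  63  48  48  47  49  48  49  47  49
  48  47  48  48  47  48  47  47  46  50  91 114 125 122 119 116 111 103]
200 [ 87  94 102 109 110 113 116 120 102  63  48  47  48  48  49  47  48  47
  48  47  48  46  47  47  47  47  47  49  91 115 124 121 118 116 112 102]
203 [ 86  94 102 109 109 113 116 119 102  62  48  47  48  47  46  47  47  46
  46  47  47  45  47  46  46  47  46  49  92 116 124 122 118 116 111 101]
key 212 [ 84  92  99 108 109 110 114 106 103 126 123 121 120 120 119 120 121 121
 122 122 122 124 122 121 123 108  61  53  96 119 123 120 116 116 109  99]
key 216 [ 83  92  99 107 108 110 114 118 102 126 123 121 119 120 120 120 120 121
 121 122 123 123 122 121 122 107  51  51  96 119 123 118 115 115 108  97]
key 220 [ 83  90  96 104 106 107 11
[... 302 characters left out ...]
6 136 136 136 134 125 118  50  50  48  49  48  48
  47  47  47  47  45  47  50  72  80  80  83 102 120 122 122 122 122 121
 122 121 122 120 121 121 121 121 120 121 121 121 134 183 183 183 183 183
 183]
col [ 48  47  48  47  51  72  83  82  81  99 118 119 120 120 120 120 120 119
 119 120 119 118 119 119 120 119 119 118 120 135 181 181 181 181 180]
shaftedges [array([111, 110, 111, 111, 110,  98, 102, 105, 112, 114, 116, 118],
      dtype=uint8), array([119, 117, 115, 111, 106, 101,  97, 103, 104, 103, 110, 110],
      dtype=uint8)]
[ 0.0239 -0.0007  0.028 ] [0.0201 0.0016 0.009 ] [0.0195 0.0016 0.011 ]
[0.16128746 0.16263907 0.1625038  0.1608666  0.16252634] [0.01467493 0.00159132 0.01101294]
```

>>> apply_moves(
  slide=[
    [0.018,0.01,0],
    [0,0,0.04],
    [0,0,0.04],
    [0,0,0],
    [0,0,0],
  ],
  turn=[
    [0,0,0],
    [0,0,0],
    [0,0,0],
    [0,0,0],
    [0,0,0],
  ],
  jaw=[1,1,1,1,1],
)

```text
time_s: 7.05
tcp_pos: [0.5413, 0.05, 0.1588]
eef_rot: [180.0, -0.0, -97.0]
contact_force: [0.1, 0.4, -0.4]
gripper_width: 0.0094
```

```bash
python3 - <<'E'
from h import *
c=cap('wrist','wrist6'); 
s=r.get_state();print(s['tcp_pos'],s['eef_rot'],s['contact_force'])
g=cv2.cvtColor(c['pixels'],cv2.COLOR_BGR2GRAY)
for v in (196,199,202,205,208,212,216,220,224): print(v,g[v,240:276])
cv2.imwrite('pics/w6c.png',cv2.resize(c['pixels'][170:250,210:310],None,fx=7,fy=7,interpolation=cv2.INTER_NEAREST))
E
```

```text
[0.54141936 0.05000026 0.15896642] [ 1.79990144e+02 -1.07305998e-02 -9.69558593e+01] [-0.23423348  0.49746035  0.37285065]
196 [113 115 115 115 116 117 118 119 120 121 120 121 122 122 123 124 123 123
 124 124 124 123 123 122 121 120 120 119 118 118 117 115 115 114 112 110]
199 [112 116 117 121 107  88  48  48  48  49  61  59  59  60  61  61  62  61
  61  61  60  59  46  47  47  73 105 125 124 120 119 116 110 101  92  94]
202 [111 114 117 120 106  87  46  47  47  48  46  47  46  49  47  47  46  46
  47  46  46  46  45  46  47  73 106 125 124 120 118 116 109 100  91  95]
205 [110 112 116 120 107  88  47  46  65  72  71  71  71  71  73  73  73  74
  73  73  71  71  71  72  72  83 107 125 123 119 116 116 108  99  91 102]
208 [109 112 116 120 107  88  45  54  83  83  84  83  83  82  81  81  81  82
  83  83  84  84  85  85  84  85  95 124 122 119 116 116 108  99  90 102]
212 [108 112 114 119 107  88  45  54 103 126 123 121 119 120 119 120 121 121
 121 122 122 123 122 121 123 109  96 125 122 118 115 115 107  97  89 100]
216 [108 110 113 117 107  87  44  47 102 125 123 121 120 119 119 120 121 121
 121 121 123 122 122 122 122 109 103 125 122 117 115 115 106  96  88 108]
220 [107 110 110 115 105  86  42  47 100 124 122 120 120 119 119 119 120 121
 121 121 123 123 122 121 122 107 102 121 119 114 112 111 104  94  87 108]
224 [100  84  42  42  42  41  41  44  96 126 123 121 118 119 120 121 120 121
 121 120 122 122 121 120 122  87  48  41  41  40  40  42  81 100 100  99]
```

View pics/w6c.png

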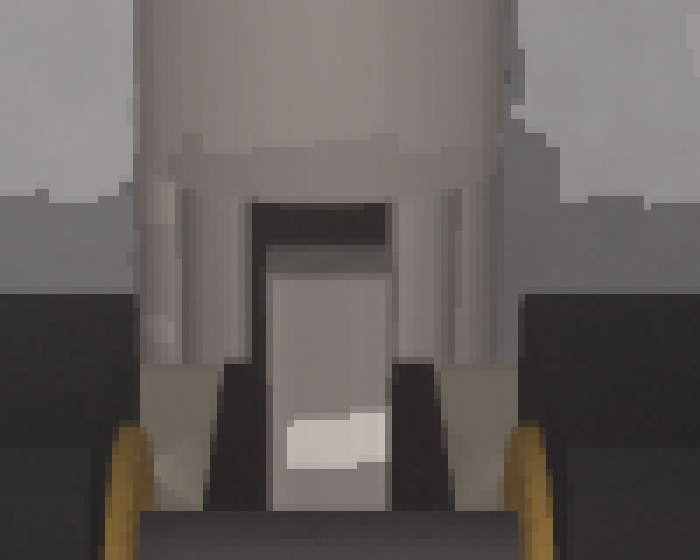

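```bash
python3 - <<'E'
from h import *
c=ld('wrist6');s=r.get_state();print(s['tcp_pos'],s['eef_rot'])
R,t=tool(s);C,B=camtool(c,s)
def ray(u,v,z):
    d=B@np.array([(u-c['cx'])/c['fx'],(v-c['cy'])/c['fy'],1]);k=(z-C[2])/d[2];return (C+k*d).round(4)
g=cv2.cvtColor(c['pixels'],cv2.COLOR_BGR2GRAY)
print(g[192:216,249],g[192:216,257])
print('slot end',ray(256,198.5,t[2]-.141),ray(256,198.5,t[2]-.139))
for zt in(.009,.010,.011): print('key front top',ray(256,208.7,zt+.0004),'bot',ray(256,204.6,zt+.0076))
print('L',ray(245.5,202,t[2]-.14),ray(265.1,202,t[2]-.14),'key',ray(247.65,216,.01),ray(265.45,216,.01))
print('depth', [(R.T@(w(c,u,v)-t)).round(4) for u,v in((256,180),(256,185),(256,190),(256,194),(256,214),(256,212),(253,216))])
E
```

```text
[0.54141936 0.05000026 0.15896642] [ 1.79990144e+02 -1.07305998e-02 -9.69558593e+01]
[121 121 121 120 121 121 115  49  48  47  48  47  52  72  79  80  83 103
 123 126 126 126 126 126] [123 124 124 123 123 124 118  61  46  47  46  46  51  74  81  80  82 101
 119 122 121 121 122 121]
slot end [0.0221 0.0009 0.018 ] [0.0216 0.0009 0.02  ]
key front top [0.0189 0.0009 0.0094] bot [0.019  0.0009 0.0166]
key front top [0.0186 0.0009 0.0104] bot [0.0187 0.0009 0.0176]
key front top [0.0183 0.0009 0.0114] bot [0.0184 0.0009 0.0186]
L [ 0.0198 -0.005   0.019 ] [0.0198 0.006  0.019 ] key [ 0.0147 -0.0036  0.01  ] [0.0147 0.006  0.01  ]
depth [array([0.0326, 0.0009, 0.0182]), array([0.0294, 0.0009, 0.0196]), array([0.0264, 0.0009, 0.0204]), array([0.0242, 0.0009, 0.02  ]), array([0.0158, 0.0009, 0.0099]), array([0.0168, 0.0009, 0.0102]), array([ 0.0145, -0.0007,  0.0106])]
```

>>> apply_moves(
  slide=[
    [0.014,-0.007,0],
    [0,0,0],
    [0,0,0.02],
    [0,0,0],
    [0,0,0],
  ],
  turn=[
    [0,0,0],
    [0,0,0],
    [0,0,0],
    [0,0,0],
    [0,0,0],
  ],
  jaw=[1,1,1,1,1],
)

```text
time_s: 7.6
tcp_pos: [0.5419, 0.0485, 0.157]
eef_rot: [180.0, -0.0, -97.0]
contact_force: [0.6, -0.6, -0.5]
gripper_width: 0.0096
```

```bash
cat > look.py <<'E'
from h import *
import sys
n=sys.argv[1]
c=cap('wrist',n); s=r.get_state();print(s['time_s'],s['tcp_pos'],s['eef_rot'],s['contact_force'])
g=cv2.cvtColor(c['pixels'],cv2.COLOR_BGR2GRAY)
for v in (200,202,204,208,214,220): print(v,g[v,240:276])
print(g[192:216,249],g[192:216,257])
cv2.imwrite(f'pics/{n}c.png',cv2.resize(c['pixels'][170:250,210:310],None,fx=7,fy=7,interpolation=cv2.INTER_NEAREST))
R,t=tool(s);C,B=camtool(c,s)
print('z',[(R.T@(w(c,u,v)-t)).round(4)[2] for u,v in((256,185),(256,190),(256,214),(256,212),(253,216))])
E
python3 look.py wrist7
```

```text
7.65 [0.54191436 0.04851017 0.15699061] [ 1.79993818e+02 -3.15437544e-03 -9.69606714e+01] [ 0.12788201 -0.24889136  0.20555591]
200 [111 112 113 115 116 116 118 118 120 120 121 120 120 122 122 122 124 124
 124 124 123 123 123 123 123 121 121 121 118 119 118 117 117 116 113 108]
202 [108 112 114 116 119 110  91  59  60  61  76  77  77  77  78  97  98  98
  97  78  78  78  77  78  77  61  69 102 120 124 123 120 118 114 105  96]
204 [108 110 114 117 119 110  91  47  49  52  51  50  51  51  52  50  51  52
  51  51  52  50  51  51  51  51  55  97 120 124 122 118 117 113 104  96]
208 [108 110 112 116 118 111  91  54  84  84  84  83  82  81  81  81  83  83
  83  83  84  85  85  85  84  86  80  98 121 124 121 118 116 112 103  94]
214 [107 109 110 114 118 111  90  52 103 126 123 121 119 120 120 120 120 122
 122 122 123 123 122 122 123 108  81  99 122 124 119 117 115 111 101  93]
220 [106 107 107 110 113 109  89  51 100 125 123 122 119 119 120 119 121 121
 121 122 122 123 122 121 123 107  69  99 120 120 117 114 116 109  99  92]
[120 121 120 120 120 120 120 119 120 115  61  46  52  73  80  81  84 103
 122 126 127 126 126 126] [125 124 124 124 124 124 124 125 124 121  98  45  52  74  82  81  83 102
 120 122 122 122 122 122]
z [np.float64(0.0182), np.float64(0.0168), np.float64(0.0112), np.float64(0.011), np.float64(0.0103)]
```

View pics/wrist7c.png

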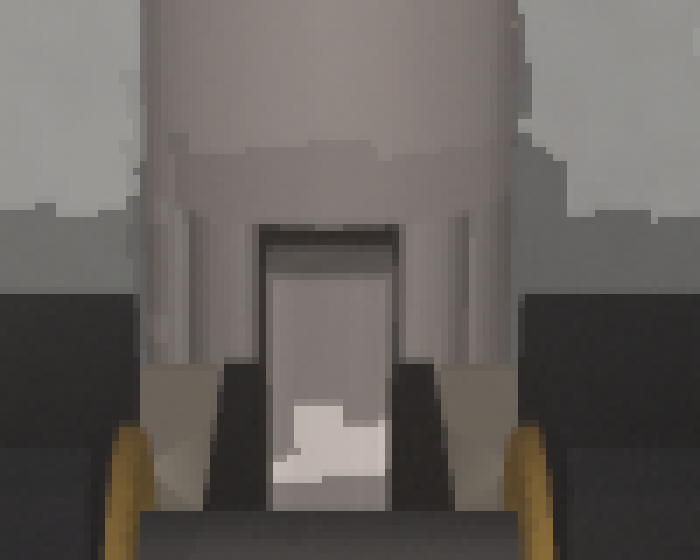

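The key is centred over the slot: slot edges at 246.7 and 266.5, key centre at 256.5, with about 1.6 mm end gap. Lowering gently.

>>> apply_moves(
  slide=[
    [0,0,0.01],
    [0,0,0.01],
    [0,0,0.005],
    [0,0,0],
  ],
  turn=[
    [0,0,0],
    [0,0,0],
    [0,0,0],
    [0,0,0],
  ],
  jaw=[1,1,1,1],
)

```text
time_s: 8.05
tcp_pos: [0.5419, 0.0485, 0.1544]
eef_rot: [180.0, -0.0, -97.0]
contact_force: [-0.7, 0.7, -0.6]
gripper_width: 0.0095
```

```bash
python3 look.py wrist8
```

```text
8.1 [0.54191306 0.04851132 0.15448062] [ 1.79994850e+02 -3.70567559e-03 -9.69591327e+01] [-0.48893712  0.10672056 -0.23889572]
200 [112 112 114 115 116 117 117 119 119 120 121 120 121 121 122 123 124 123
 124 124 124 124 123 123 124 123 122 121 120 119 118 117 116 115 114 116]
202 [110 113 114 116 117 115 114 113 114 117 118 119 118 119 122 122 123 124
 124 124 123 120 121 120 120 117 118 119 120 119 118 118 116 116 111  99]
204 [110 112 115 117 121 107  88  48  51  51  52  52  52  53  52  52  52  51
  52  51  50  50  51  52  52  52  56  94 115 125 122 120 117 116 107  97]
208 [109 111 113 116 120 107  89  55  84  83  83  82  82  81  81  82  83  83
  83  84  84  84  85  85  85  85  73  95 117 124 122 119 116 115 105  97]
214 [108 109 112 115 119 107  88  52 102 127 124 121 119 120 119 119 120 121
 122 121 124 124 123 122 123 108  70  96 119 123 122 118 116 114 105  95]
220 [107 108 108 112 115 105  86  47 100 126 123 121 120 119 119 120 120 121
 121 121 123 123 122 121 122 107  69  95 118 120 117 115 115 111 103  93]
[120 120 120 120 120 121 120 120 120 119 117  95  51  73  81  81  83 103
 123 126 126 126 127 126] [126 125 124 124 124 124 124 124 123 124 124 117  51  74  82  80  83 100
 120 122 121 122 121 122]
z [np.float64(0.0148), np.float64(0.0141), np.float64(0.0109), np.float64(0.0104), np.float64(0.0109)]
```

>>> apply_moves(
  slide=[
    [0,0,0.005],
    [0,0,0.005],
    [0,0,0],
  ],
  turn=[
    [0,0,0],
    [0,0,0],
    [0,0,0],
  ],
  jaw=[1,1,1],
)

```text
time_s: 8.4
tcp_pos: [0.542, 0.0485, 0.1537]
eef_rot: [-180.0, 0.0, -97.0]
contact_force: [0.5, 0.4, 1.1]
gripper_width: 0.0094
```

>>> apply_moves(
  slide=[
    [0,0,0.005],
    [0,0,0.005],
    [0,0,0],
  ],
  turn=[
    [0,0,0],
    [0,0,0],
    [0,0,0],
  ],
  jaw=[1,1,1],
)

```text
time_s: 8.7
tcp_pos: [0.5421, 0.0485, 0.1535]
eef_rot: [-180.0, 0.0, -96.9]
contact_force: [-2.9, -0.4, 9.0]
gripper_width: 0.0093
```

Contact reads 9 N at close to the expected seating height. Releasing, then lifting and checking.

>>> apply_moves(
  slide=[
    [0,0,-0.01],
    [0,0,0],
    [0,0,0],
    [0,0,0],
  ],
  turn=[
    [0,0,0],
    [0,0,0],
    [0,0,0],
    [0,0,0],
  ],
  jaw=[0.85,0.8,0.8,0.8],
)

```text
time_s: 9.1
tcp_pos: [0.5418, 0.0485, 0.1533]
eef_rot: [180.0, -0.0, -97.0]
contact_force: [0.5, 0.9, -0.3]
gripper_width: 0.017
```

>>> apply_moves(
  slide=[
    [-0.1,0,-0.2],
    [-0.2,0,-0.4],
    [-0.2,0,-0.3],
    [0,0,0],
    [0,0,0],
  ],
  turn=[
    [0,0,0],
    [0,0,0],
    [0,0,0],
    [0,0,0],
    [0,0,0],
  ],
  jaw=[0.8,0.8,0.8,0.8,0.8],
)

```text
time_s: 9.6
tcp_pos: [0.548, 0.0987, 0.2437]
eef_rot: [-180.0, 0.1, -96.9]
contact_force: [-1.0, 0.0, -1.1]
gripper_width: 0.0175
```

```bash
python3 - <<'E'
from h import *
c=cap('wrist','wrist9');d=cap('side','side9');s=r.get_state();print(s['tcp_pos'],s['eef_rot'])
np.savez('pics/w9s.npz',p=s['tcp_pos'],e=s['eef_rot'])
cv2.imwrite('pics/w9c.png',cv2.resize(c['pixels'][60:220,150:350],None,fx=4,fy=3.7,interpolation=cv2.INTER_NEAREST))
cv2.imwrite('pics/side9c.png',cv2.resize(d['pixels'][125:215,260:360],None,fx=6.6,fy=6.6,interpolation=cv2.INTER_CUBIC))
E
```

```text
[0.54725897 0.09771931 0.24235744] [ 1.79899592e+02 -4.52351729e-02 -9.69716589e+01]
```

View pics/w9c.png

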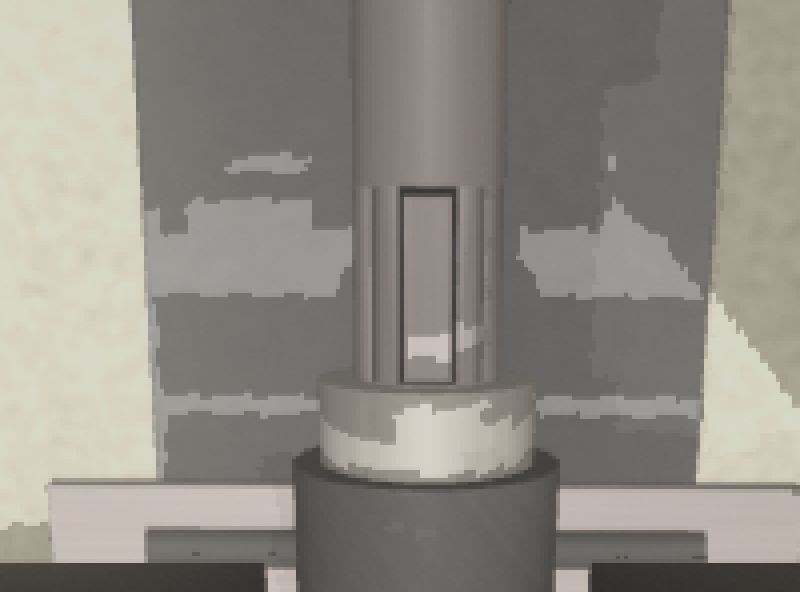

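View pics/side9c.png

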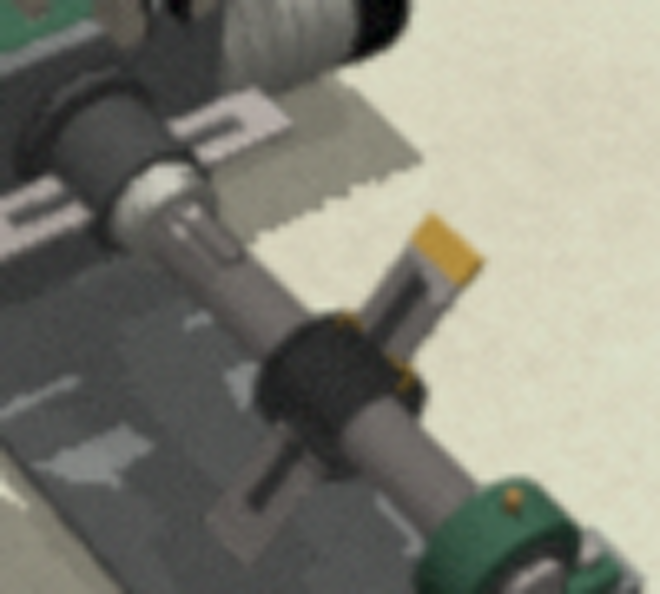

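The key sits straight and centred in the slot in both views. I'll check its height against the shaft crown.

```bash
python3 - <<'E'
from h import *
c=ld('wrist9');P=cloud(c)
print('key',np.mean(P[116:150,252:262,2]),np.mean(P[114:122,252:262,2]),np.mean(P[140:160,252:262,2]),'shaft crown',np.mean(P[85:108,255:261,2]))
# paddle from side0/side9/scene
for f in('side9',):
    d=ld(f);Q=cloud(d)
    im=d['pixels'].astype(int)
    y=(im[...,2]>130)&(im[...,1]>90)&(im[...,0]<70)
    n,l,st,ce=cv2.connectedComponentsWithStats(y.astype(np.uint8))
    for i in range(1,n):
        if st[i,4]>8: print(st[i],ce[i],np.median(Q[l==i],0))
E
```

```text
key 0.14233072347816386 0.14229489885045865 0.1423041577992319 shaft crown 0.14271501379137697
[113  55  17  10  46] [121.2173913   59.02173913] [0.36064058 0.72009534 0.2276494 ]
[306  64  41  27 365] [326.42191781  76.3369863 ] [ 1.6394341   0.85187466 -0.44807992]
[324 159   8   9  38] [327.5        162.86842105] [ 0.57337147 -0.05475354  0.18697702]
[305 331  11   4  11] [310.         333.36363636] [ 0.21725428 -0.35291447  0.14796963]
```

```bash
python3 - <<'E'
from h import *
c=ld('wrist9');P=cloud(c)
np.set_printoptions(linewidth=200)
print('across key',(P[116:155,240:276,2].mean(0)*1000).round(1))
print('across shaft',(P[80:106,240:276,2].mean(0)*1000).round(1))
print('along',(P[75:175:4,254:261,2].mean(1)*1000).round(1))
E
```

```text
across key [131.  132.3 133.8 141.1 135.5 136.1 136.8 137.2 137.8 137.4 134.4 142.2 142.4 142.6 142.4 142.6 142.2 142.3 142.2 142.2 142.3 142.2 142.2 134.6 137.3 137.8 143.7 137.1 136.2 142.  134.7 133.6 132.1
 131.  135.7  82.2]
across shaft [131.8 133.  134.2 134.9 135.8 136.5 137.  137.3 137.7 138.2 138.4 138.6 148.5 139.1 139.1 139.  139.  148.6 139.1 139.3 148.7 148.9 138.7 138.4 138.4 137.9 137.4 137.1 136.8 135.8 135.2 134.4 133.6
 132.8 140.7 129. ]
along [139.5 139.3 139.  139.  138.9 138.9 138.8 139.1 138.8 134.6 142.5 141.8 142.3 142.7 142.5 142.2 141.8 142.  142.3 142.5 142.3 142.1 135.6 181.2 147. ]
```

The key top is 3.2 mm above the crown (3 mm expected), so it is seated. Next is the paddle, whose lean is about 0.62 rad. I'll go to a tilted view pose above it with the gripper opened.

>>> apply_moves(
  slide=[
    [0.2,-0.2,-0.2],
    [0.3,-0.25,0],
    [0.3,-0.2,0],
    [0.3,-0.17,0],
    [0,0,0],
    [0,0,0],
    [0,0,0],
    [0,0,0],
  ],
  turn=[
    [0,0,0],
    [0,0,0],
    [0,0,0],
    [-0.08,0,0],
    [-0.09,0,0],
    [-0.09,0,0],
    [-0.09,0,0],
    [-0.063,0,0],
  ],
  jaw=[0.5,0.5,0.5,0.5,0.5,0.5,0.5,0.5],
)

```text
time_s: 10.5
tcp_pos: [0.616, -0.022, 0.2609]
eef_rot: [144.0, -0.0, -97.1]
contact_force: [1.0, 0.5, 0.2]
gripper_width: 0.0438
```

>>> apply_moves(
  slide=[
    [0,0,0],
    [0,0,0],
  ],
  turn=[
    [0,0,0],
    [0,0,0],
  ],
  jaw=[0.5,0.5],
)

```text
time_s: 10.7
tcp_pos: [0.6161, -0.0216, 0.2609]
eef_rot: [144.4, -0.1, -97.0]
contact_force: [0.4, 0.3, 0.2]
gripper_width: 0.0445
```

```bash
python3 - <<'E'
from h import *
c=cap('wrist','wrist10');s=r.get_state();print(s['tcp_pos'],s['eef_rot'],s['joints'])
np.savez('pics/w10s.npz',p=s['tcp_pos'],e=s['eef_rot'])
E
```

```text
[ 0.61597747 -0.02144503  0.26265125] [ 1.44517366e+02 -3.95795142e-02 -9.69946900e+01] [   9.92337429   36.41880926   25.29536927  -10.52625322 -112.82807606
  -18.05606059]
```

View pics/wrist10.png

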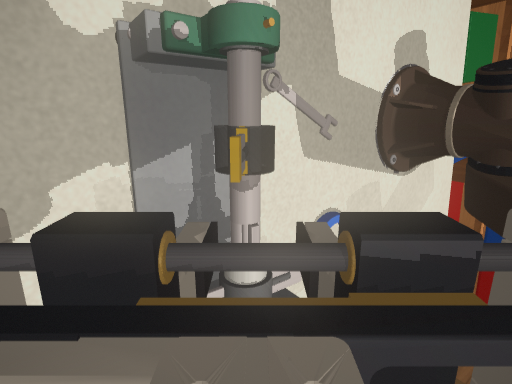

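The blade's outer edge is seen end-on at (236,138–181), just left of the hub (245,147).

```bash
python3 - <<'E'
from h import *
np.set_printoptions(linewidth=200,suppress=True)
c=ld('wrist10');s=np.load('pics/w10s.npz');s={'tcp_pos':s['p'],'eef_rot':s['e']}
cv2.imwrite('pics/w10c.png',cv2.resize(c['pixels'][110:200,200:290],None,fx=6.6,fy=6.6,interpolation=cv2.INTER_NEAREST))
R,t=tool(s);P=cloud(c);T=(P-t)@R
for v in (142,150,160,170,178): print(v,(T[v,226:246]*1000).round(0)[:,1:].tolist())
C,B=camtool(c,s)
ax=np.array([.5292,-.0557,.125]); xm=np.array([.9925,-.122,0]);d=np.array([.122,.9925,0])
print('hub in tool',R.T@(ax-t))
E
```

```text
142 [[-33.0, 183.0], [-32.0, 185.0], [-28.0, 155.0], [-27.0, 153.0], [-20.0, 77.0], [-19.0, 76.0], [-19.0, 77.0], [-18.0, 76.0], [-17.0, 76.0], [-16.0, 76.0], [-16.0, 76.0], [-15.0, 77.0], [-14.0, 77.0], [-14.0, 79.0], [-13.0, 87.0], [-13.0, 98.0], [-13.0, 108.0], [-12.0, 113.0], [-12.0, 124.0], [-11.0, 142.0]]
150 [[-33.0, 182.0], [-32.0, 184.0], [-29.0, 156.0], [-27.0, 153.0], [-20.0, 76.0], [-19.0, 77.0], [-19.0, 77.0], [-18.0, 76.0], [-17.0, 76.0], [-16.0, 76.0], [-16.0, 76.0], [-15.0, 76.0], [-14.0, 77.0], [-14.0, 78.0], [-13.0, 85.0], [-13.0, 97.0], [-12.0, 99.0], [-12.0, 103.0], [-11.0, 106.0], [-10.0, 110.0]]
160 [[-34.0, 183.0], [-33.0, 184.0], [-29.0, 157.0], [-28.0, 154.0], [-20.0, 77.0], [-19.0, 76.0], [-19.0, 77.0], [-18.0, 76.0], [-17.0, 78.0], [-17.0, 78.0], [-16.0, 77.0], [-15.0, 77.0], [-14.0, 76.0], [-14.0, 78.0], [-13.0, 84.0], [-13.0, 95.0], [-12.0, 99.0], [-12.0, 98.0], [-12.0, 122.0], [-12.0, 142.0]]
170 [[-31.0, 158.0], [-30.0, 158.0], [-29.0, 159.0], [-28.0, 154.0], [-20.0, 77.0], [-20.0, 77.0], [-19.0, 77.0], [-18.0, 75.0], [-17.0, 77.0], [-17.0, 76.0], [-16.0, 75.0], [-15.0, 76.0], [-14.0, 76.0], [-14.0, 76.0], [-13.0, 83.0], [-13.0, 95.0], [-13.0, 103.0], [-12.0, 112.0], [-12.0, 131.0], [-11.0, 132.0]]
178 [[-43.0, 267.0], [-41.0, 268.0], [-40.0, 269.0], [-29.0, 160.0], [-20.0, 76.0], [-20.0, 77.0], [-19.0, 77.0], [-18.0, 76.0], [-18.0, 76.0], [-17.0, 77.0], [-16.0, 77.0], [-15.0, 75.0], [-15.0, 76.0], [-14.0, 76.0], [-13.0, 83.0], [-16.0, 145.0], [-15.0, 147.0], [-14.0, 146.0], [-13.0, 146.0], [-12.0, 146.0]]
hub in tool [ 0.04447245 -0.01317892  0.15968755]
```

View pics/w10c.png

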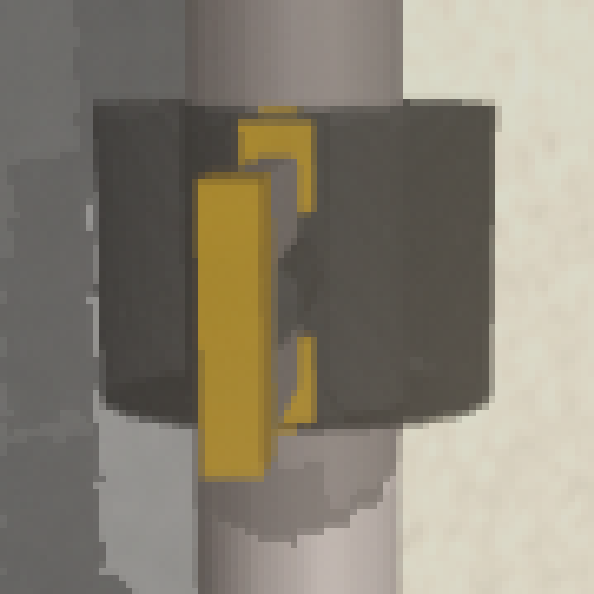

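>>> apply_moves(
  slide=[
    [0,0,0],
    [0.2,-0.12,0],
    [0.15,-0.1,0],
    [0,0,0.3],
    [0,0,0.25],
    [0,0,0],
    [0,0,0],
  ],
  turn=[
    [-0.04,0,0],
    [0,0,0],
    [0,0,0],
    [0,0,0],
    [0,0,0],
    [0,0,0],
    [0,0,0],
  ],
  jaw=[0.5,0.5,0.5,0.5,0.5,0.5,0.5],
)

```text
time_s: 11.45
tcp_pos: [0.5946, -0.0546, 0.208]
eef_rot: [141.2, -0.0, -97.0]
contact_force: [-0.4, 0.2, 0.6]
gripper_width: 0.0438
```

```bash
python3 - <<'E'
from h import *
c=cap('wrist','wrist11');s=r.get_state();print(s['tcp_pos'],s['eef_rot'],s['contact_force'])
np.savez('pics/w11s.npz',p=s['tcp_pos'],e=s['eef_rot'])
d=cap('side','side11');cv2.imwrite('pics/side11c.png',cv2.resize(d['pixels'][90:220,260:400],None,fx=5,fy=4.5,interpolation=cv2.INTER_CUBIC))
E
```

```text
[ 0.59519487 -0.05440632  0.20833332] [ 1.41232548e+02 -1.39485911e-02 -9.69674195e+01] [-0.26950335 -0.22860569 -0.63627133]
```

View pics/wrist11.png

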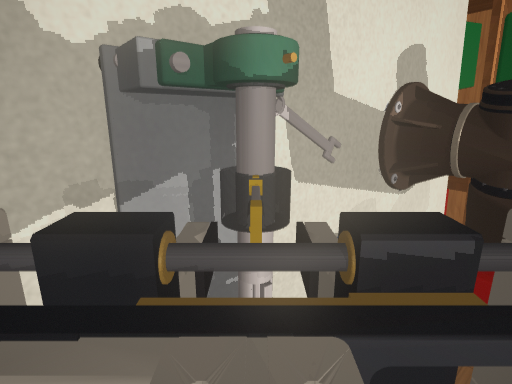

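View pics/side11c.png

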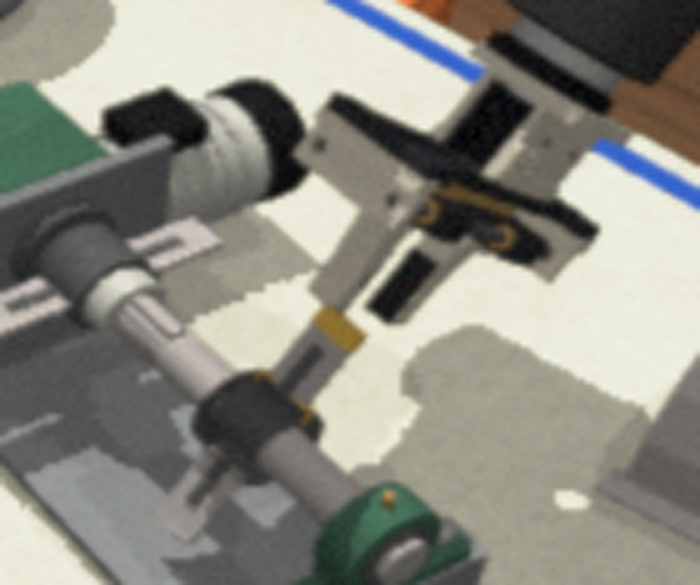

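The blade (256,215) is centred between the fingers and in line with the hub mark. Advancing and gripping.

>>> apply_moves(
  slide=[
    [0.04,0,0.15],
    [0,0,0.15],
    [0,0,0.05],
    [0,0,0],
    [0,0,0],
    [0,0,0],
    [0,0,0],
    [0,0,0],
  ],
  turn=[
    [0,0,0],
    [0,0,0],
    [0,0,0],
    [0,0,0],
    [0,0,0],
    [0,0,0],
    [0,0,0],
    [0,0,0],
  ],
  jaw=[0.5,0.5,0.5,0.6,0.8,1,1,1],
  newtons=30,
)

```text
time_s: 12.35
tcp_pos: [0.5725, -0.0549, 0.1799]
eef_rot: [141.1, 0.0, -97.0]
contact_force: [-0.1, -0.6, 0.1]
gripper_width: 0.0093
```

>>> apply_moves(
  slide=[
    [0,0,0],
    [0,0,0],
  ],
  turn=[
    [0,0,0],
    [0,0,0],
  ],
  jaw=[1,1],
)

```text
time_s: 12.55
tcp_pos: [0.5728, -0.055, 0.1795]
eef_rot: [141.1, -0.0, -97.0]
contact_force: [2.7, -0.7, -1.9]
gripper_width: 0.0058
```

```bash
python3 - <<'E'
from h import *
s=r.get_state();p=s['tcp_pos'];print(p,s['eef_rot'],s['contact_force'],s['moment'],s['gripper_width'])
o=np.array([.5396,.0287]);xm=np.array([.9925,-.122]);d=np.array([.122,.9925])
a=(p[:2]-o)@xm;b=p[2]-.125;print('xm',a,'ym',(p[:2]-o)@d,'r',np.hypot(a,b),'phi',np.arctan2(a,b),'tool phi',np.radians(180-s['eef_rot'][0]))
E
```

```text
[ 0.57275805 -0.05500968  0.17951463] [ 1.41147986e+02 -2.31865319e-03 -9.69775256e+01] [ 2.73972205 -0.6507349  -1.89777122] [-0.57410155 -3.42851478 -0.01170411] 0.005785608274069197
xm 0.04312194125846675 ym -0.07903657336484943 r 0.06950788745912759 phi 0.6692388219382214 tool phi 0.6780955614633246
```

Gripped: r is 69.5 mm and the lean is about 0.675 rad. I'll swing it upright along an arc around the shaft axis.

>>> apply_moves(
  slide=[
    [0,0.078,0.004],
    [0,0.078,0.005],
    [0,0.078,0.004],
    [0,0.078,0.005],
    [0,0.078,0.004],
    [0,0.078,0.005],
    [0,0,0],
    [0,0,0],
  ],
  turn=[
    [0.0753,0,0],
    [0.0753,0,0],
    [0.0753,0,0],
    [0.0753,0,0],
    [0.0753,0,0],
    [0.0753,0,0],
    [0,0,0],
    [0,0,0],
  ],
  jaw=[1,1,1,1,1,1,1,1],
)

```text
time_s: 13.35
tcp_pos: [0.5272, -0.0495, 0.1926]
eef_rot: [179.8, 0.0, -97.0]
contact_force: [10.2, -3.2, -24.4]
gripper_width: 0.0066
```

```bash
cat > st.py <<'E'
from h import *
s=r.get_state();p=s['tcp_pos'];print(s['time_s'],p,s['eef_rot'],s['contact_force'],s['moment'],s['gripper_width'])
o=np.array([.5396,.0287]);xm=np.array([.9925,-.122]);d=np.array([.122,.9925])
a=(p[:2]-o)@xm;b=p[2]-.125;print('xm',a,'ym',(p[:2]-o)@d,'r',np.hypot(a,b),'phi',np.arctan2(a,b),'tool phi',np.radians(180-s['eef_rot'][0]%360))
E
python3 st.py; python3 - <<'E'
from h import *
c=cap('wrist','wrist12');d=cap('side','side12');cv2.imwrite('pics/side12c.png',cv2.resize(d['pixels'][90:220,260:400],None,fx=5,fy=4.5,interpolation=cv2.INTER_CUBIC))
E
```

```text
13.35 [ 0.5271784  -0.04953554  0.19258622] [ 1.79831627e+02  4.11834290e-02 -9.69764496e+01] [ 10.20712359  -3.16195927 -24.37009807] [-1.52098099 -4.03505351 -0.1361001 ] 0.0066333686448512
xm -0.002783706353108274 ym -0.07916421249535507 r 0.06764352360933902 phi -0.04116421678942976 tool phi 0.0029386705669960907
```

View pics/wrist12.png

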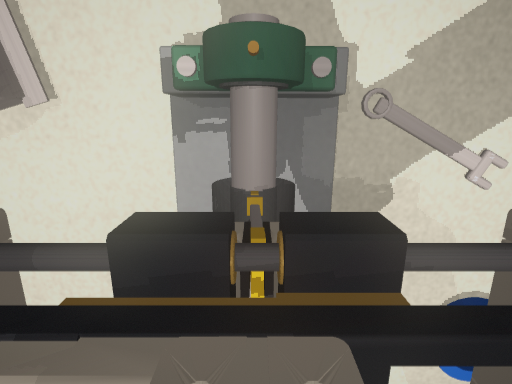

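View pics/side12c.png

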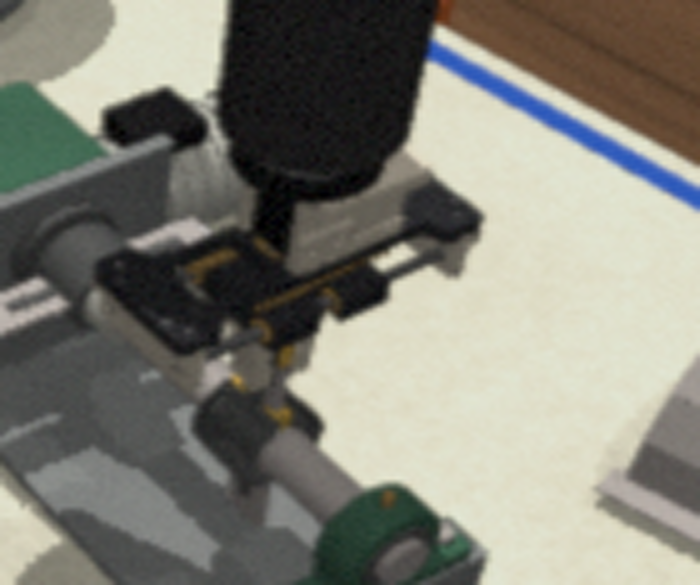

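Upright, but the grip holds about 25 N of stress from a 2–3 mm arc mismatch. I'll open, recentre on the axis and regrip.

>>> apply_moves(
  slide=[
    [0,0,0],
    [0,0,0],
    [0,0,0],
    [0,-0.025,0],
    [0,0,0],
    [0,0,0],
  ],
  turn=[
    [0,0,0],
    [0,0,0],
    [0,0,0],
    [0,0,0],
    [0,0,0],
    [0,0,0],
  ],
  jaw=[0.85,0.75,0.75,0.75,0.75,0.75],
)

```text
time_s: 14.05
tcp_pos: [0.5317, -0.05, 0.1952]
eef_rot: [179.9, 0.0, -97.0]
contact_force: [0.1, 0.7, 0.5]
gripper_width: 0.0221
```

```bash
python3 st.py; python3 - <<'E'
from h import *
c=cap('wrist','wrist13');cv2.imwrite('pics/w13c.png',cv2.resize(c['pixels'][170:310,190:330],None,fx=4.2,fy=4.2,interpolation=cv2.INTER_NEAREST))
E
```

```text
14.05 [ 0.53171149 -0.04997437  0.19516006] [ 1.79907814e+02  5.51442237e-03 -9.69683616e+01] [0.12508044 0.6861844  0.48190171] [-0.00615378 -0.01720184  0.02642088] 0.02210248646524141
xm 0.0017689310890657266 ym -0.07904671023594544 r 0.07018236089834214 phi 0.02520745119869916 tool phi 0.0016089484088374708
```

View pics/w13c.png

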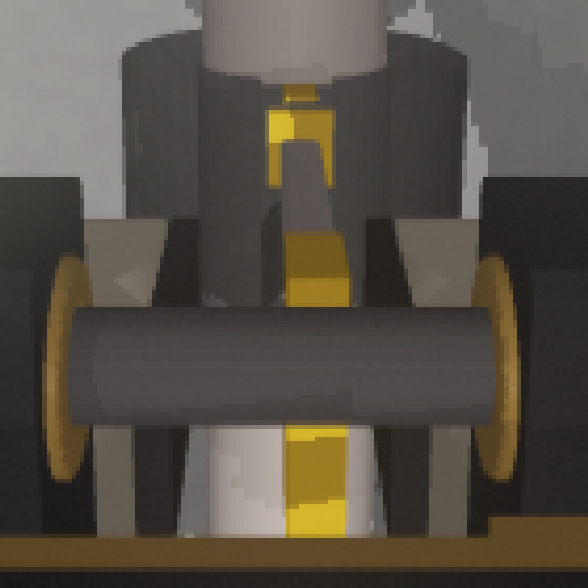

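>>> apply_moves(
  slide=[
    [0,0.02,0],
    [0,0,0],
    [0,0,0],
    [0,0,0],
    [0,0,0],
    [0,0,0],
  ],
  turn=[
    [0,0,0],
    [0,0,0],
    [0,0,0],
    [0,0,0],
    [0,0,0],
    [0,0,0],
  ],
  jaw=[0.75,0.75,0.85,1,1,1],
)

```text
time_s: 14.7
tcp_pos: [0.5296, -0.0498, 0.195]
eef_rot: [179.9, 0.0, -97.0]
contact_force: [0.4, -0.6, -0.1]
gripper_width: 0.0058
```

```bash
python3 st.py
```

```text
14.7 [ 0.52962266 -0.0497607   0.19502494] [ 1.79895261e+02  7.86467784e-04 -9.69783571e+01] [ 0.44277081 -0.58668849 -0.1358445 ] [-0.01614039  0.00766749 -0.17106591] 0.0057619000023102105
xm -0.000330301740550501 ym -0.07908947834829821 r 0.07002572240171 phi -0.004716880512430301 tool phi 0.0018280464536832156
```

>>> apply_moves(
  slide=[
    [-0.05,0,0],
    [-0.1,0,0],
    [-0.1,0,0],
    [-0.1,0,0],
    [-0.1,0,0],
    [0,0,0],
  ],
  turn=[
    [0,0,0],
    [0,0,0],
    [0,0,0],
    [0,0,0],
    [0,0,0],
    [0,0,0],
  ],
  jaw=[1,1,1,1,1,1],
)

```text
time_s: 15.3
tcp_pos: [0.5356, -0.0031, 0.195]
eef_rot: [179.9, 0.1, -96.9]
contact_force: [1.6, 2.5, -0.6]
gripper_width: 0.0055
```

```bash
python3 st.py; python3 - <<'E'
from h import *
d=cap('side','side14');cv2.imwrite('pics/side14c.png',cv2.resize(d['pixels'][110:220,250:370],None,fx=5,fy=5,interpolation=cv2.INTER_CUBIC))
E
```

```text
15.3 [ 0.53559708 -0.00305349  0.19503297] [ 1.79932316e+02  7.75018530e-02 -9.68891586e+01] [ 1.58116361  2.54647482 -0.61849315] [ 0.80480511 -0.47080411 -0.20779151] 0.005510923419952799
xm -9.897716747708047e-05 ym -0.03200369616763609 r 0.07003304376901423 phi -0.0014132928557693887 tool phi 0.0011813106244507056
```

View pics/side14c.png

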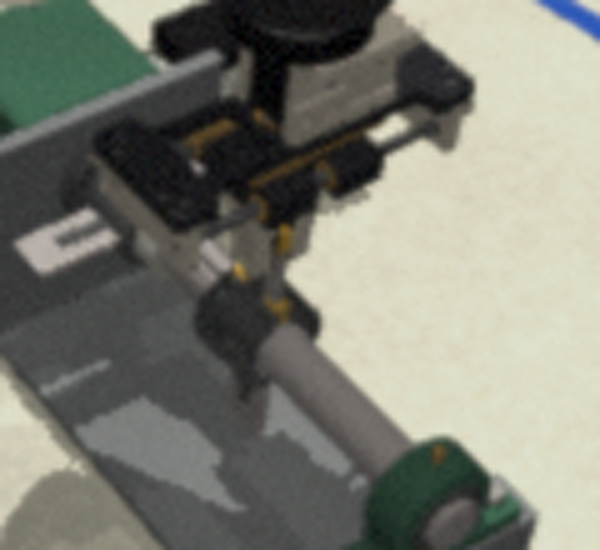

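The hub travels with the gripper. Now slowly over the key.

>>> apply_moves(
  slide=[
    [-0.04,0,0],
    [-0.04,0,0],
    [-0.04,0,0],
    [-0.04,0,0],
    [-0.04,0,0],
    [0,0,0],
  ],
  turn=[
    [0,0,0],
    [0,0,0],
    [0,0,0],
    [0,0,0],
    [0,0,0],
    [0,0,0],
  ],
  jaw=[1,1,1,1,1,1],
)

```text
time_s: 15.95
tcp_pos: [0.5378, 0.0155, 0.195]
eef_rot: [179.9, 0.0, -96.9]
contact_force: [4.1, 0.7, -2.2]
gripper_width: 0.0059
```

```bash
python3 st.py
```

```text
15.95 [0.53780261 0.01551041 0.19504011] [ 1.79922600e+02  3.71607834e-02 -9.69424844e+01] [ 4.11763389  0.71472774 -2.18587812] [-0.05631157 -1.3141054  -0.24465029] 0.005878592582075612
xm -0.0001747755781191815 ym -0.013309948430198141 r 0.0700403238289178 phi -0.0024953591009775488 tool phi 0.0013508914142883472
```

>>> apply_moves(
  slide=[
    [-0.04,0,0],
    [-0.04,0,0],
    [-0.04,0,0],
    [-0.04,0,0],
    [-0.04,0,0],
    [0,0,0],
  ],
  turn=[
    [0,0,0],
    [0,0,0],
    [0,0,0],
    [0,0,0],
    [0,0,0],
    [0,0,0],
  ],
  jaw=[1,1,1,1,1,1],
)

```text
time_s: 16.55
tcp_pos: [0.5403, 0.0353, 0.195]
eef_rot: [179.9, 0.0, -96.9]
contact_force: [3.7, 0.1, -3.6]
gripper_width: 0.0058
```

```bash
python3 st.py; python3 - <<'E'
from h import *
c=cap('wrist','wrist15');d=cap('side','side15');cv2.imwrite('pics/side15c.png',cv2.resize(d['pixels'][110:220,250:370],None,fx=5,fy=5,interpolation=cv2.INTER_CUBIC))
E
```

```text
16.55 [0.54026036 0.03526263 0.19503573] [ 1.79927406e+02  3.59614483e-02 -9.69440309e+01] [ 3.70140881  0.1242069  -3.56463727] [-0.01972455 -1.67325551 -0.19566844] 0.0057890659625841915
xm -0.00014523055492986724 ym 0.006593975726568559 r 0.0700358803617663 phi -0.002073660790202229 tool phi 0.0012670004418063035
```

View pics/side15c.png

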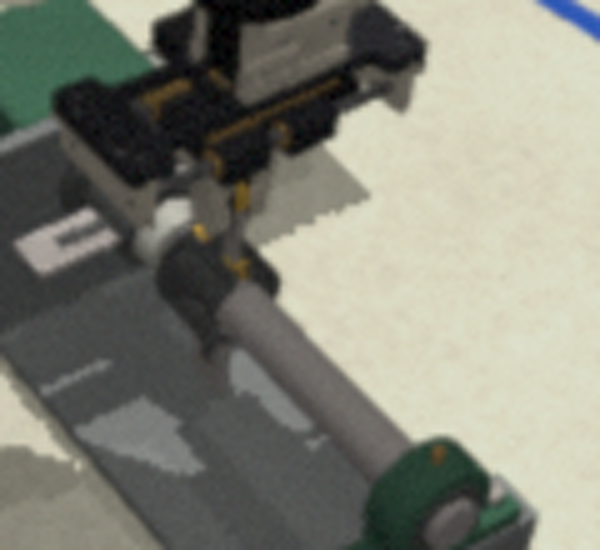

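>>> apply_moves(
  slide=[
    [-0.04,0,0],
    [-0.03,0,0],
    [-0.02,0,0],
    [-0.02,0,0],
    [0,0,0],
  ],
  turn=[
    [0,0,0],
    [0,0,0],
    [0,0,0],
    [0,0,0],
    [0,0,0],
  ],
  jaw=[1,1,1,1,1],
)

```text
time_s: 17.15
tcp_pos: [0.5415, 0.0455, 0.195]
eef_rot: [179.9, -0.0, -97.0]
contact_force: [4.8, -1.5, -3.9]
gripper_width: 0.0061
```

>>> apply_moves(
  slide=[
    [-0.01,0,0],
    [-0.01,0,0],
    [-0.01,0,0],
    [0,0,0],
  ],
  turn=[
    [0,0,0],
    [0,0,0],
    [0,0,0],
    [0,0,0],
  ],
  jaw=[1,1,1,1],
)

```text
time_s: 17.55
tcp_pos: [0.5415, 0.0468, 0.195]
eef_rot: [179.9, -0.2, -97.0]
contact_force: [5.0, -9.3, -4.4]
gripper_width: 0.006
```

```bash
python3 st.py
```

```text
17.55 [0.54147894 0.04679174 0.19502004] [ 1.79875572e+02 -1.56056131e-01 -9.69687497e+01] [ 4.99786032 -9.30240452 -4.37777239] [-3.43173384 -2.46026162 -0.17482529] 0.006026708270316435
xm -0.0003423420590420818 ym 0.018185280129539207 r 0.07002087720641315 phi -0.004889162155483016 tool phi 0.0021716821504694666
```

>>> apply_moves(
  slide=[
    [-0.01,0,0],
    [-0.01,0,0],
    [0,0,0],
    [0,0,0],
  ],
  turn=[
    [0,0,0],
    [0,0,0],
    [0,0,0],
    [0,0,0],
  ],
  jaw=[1,1,1,1],
)

```text
time_s: 17.95
tcp_pos: [0.5413, 0.0469, 0.195]
eef_rot: [179.8, -0.3, -97.0]
contact_force: [5.4, -17.3, -3.2]
gripper_width: 0.0056
```

```bash
python3 st.py; python3 - <<'E'
from h import *
c=cap('wrist','wrist16');d=cap('scene','scene16');e=cap('side','side16')
cv2.imwrite('pics/side16c.png',cv2.resize(e['pixels'][110:220,250:370],None,fx=5,fy=5,interpolation=cv2.INTER_CUBIC))
E
```

```text
17.95 [0.54125733 0.04693955 0.19502548] [179.82233525  -0.31312063 -96.99372887] [  5.44447568 -17.32711701  -3.17278116] [-6.30538921 -2.72176317 -0.01342831] 0.005630520679425404
xm -0.0005803271948288027 ym 0.018304944362472816 r 0.07002788633475333 phi -0.008287181975861794 tool phi 0.0031008349381675664
```

View pics/side16c.png

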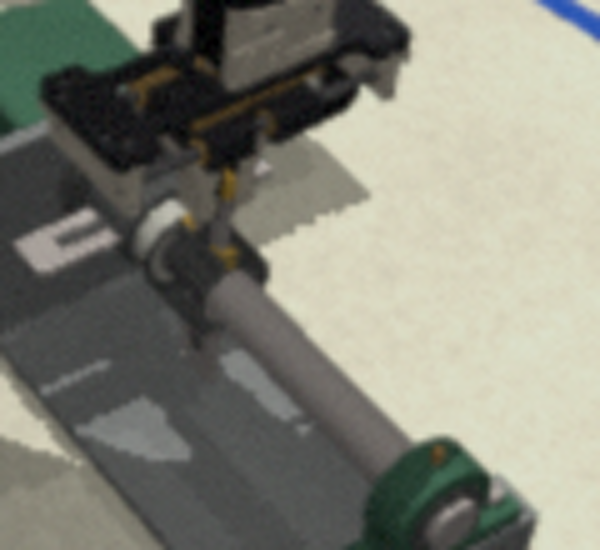

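View pics/wrist16.png

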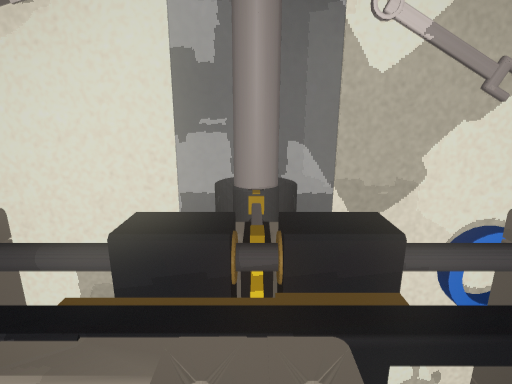

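Hard stop at y_m ≈18.3 mm: force rose 9→17 N without motion, and the hub appears against the sleeve. Releasing and lifting off to inspect.

>>> apply_moves(
  slide=[
    [0,0,0],
    [0,0,0],
    [0,0,0],
    [0,0,0],
    [0,0,-0.3],
    [0,0,-0.3],
    [0,0,-0.3],
    [0,0,0],
  ],
  turn=[
    [0,0,0],
    [0,0,0],
    [0,0,0],
    [0,0,0],
    [0,0,0],
    [0,0,0],
    [0,0,0],
    [0,0,0],
  ],
  jaw=[0.85,0.7,0.6,0.6,0.6,0.6,0.6,0.6],
)

```text
time_s: 18.9
tcp_pos: [0.5439, 0.0512, 0.2896]
eef_rot: [-179.7, 0.2, -96.9]
contact_force: [1.9, 0.4, -0.7]
gripper_width: 0.0351
```

>>> apply_moves(
  slide=[
    [-0.4,0,-0.1],
    [-0.4,0,-0.1],
    [0,0,0],
    [0,0,0],
  ],
  turn=[
    [0,0,0],
    [0,0,0],
    [0,0,0],
    [0,0,0],
  ],
  jaw=[0.6,0.6,0.6,0.6],
)

```text
time_s: 19.3
tcp_pos: [0.5514, 0.131, 0.3045]
eef_rot: [179.8, -0.0, -96.8]
contact_force: [-0.5, 0.4, -0.8]
gripper_width: 0.0349
```

```bash
python3 st.py; python3 - <<'E'
from h import *
c=cap('wrist','wrist17');e=cap('side','side17')
s=r.get_state();np.savez('pics/w17s.npz',p=s['tcp_pos'],e=s['eef_rot'])
cv2.imwrite('pics/w17c.png',cv2.resize(c['pixels'][60:220,170:340],None,fx=4.5,fy=3.7,interpolation=cv2.INTER_NEAREST))
cv2.imwrite('pics/side17c.png',cv2.resize(e['pixels'][110:220,250:370],None,fx=5,fy=5,interpolation=cv2.INTER_CUBIC))
E
```

```text
19.3 [0.55144385 0.13098264 0.30445426] [ 1.79848022e+02 -1.21653962e-02 -9.68479671e+01] [-0.52427278  0.35361304 -0.7537623 ] [-0.07263192 -0.00830496  0.00514156] 0.03490932532682642
xm -0.0007234559961270259 ym 0.1029604692205702 r 0.1794557217623517 phi -0.004031400886248824 tool phi 0.0026525220082630223
```

View pics/w17c.png

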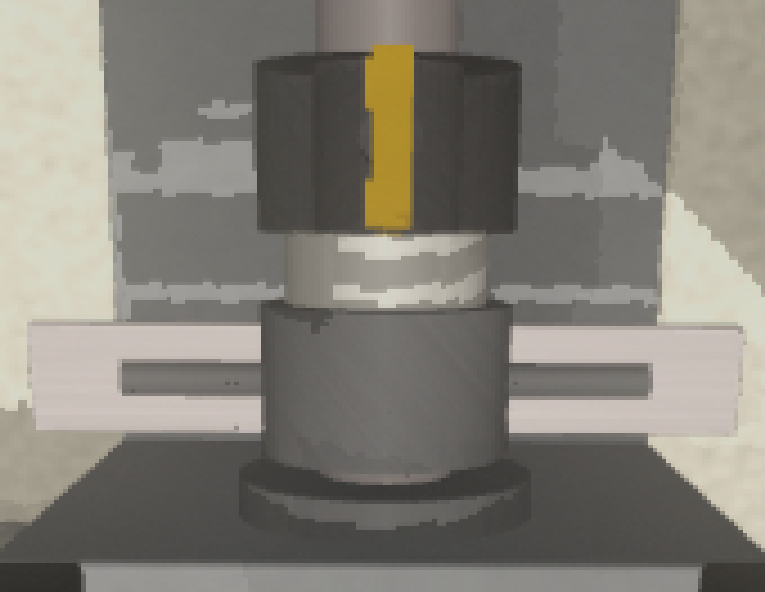

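View pics/side17c.png

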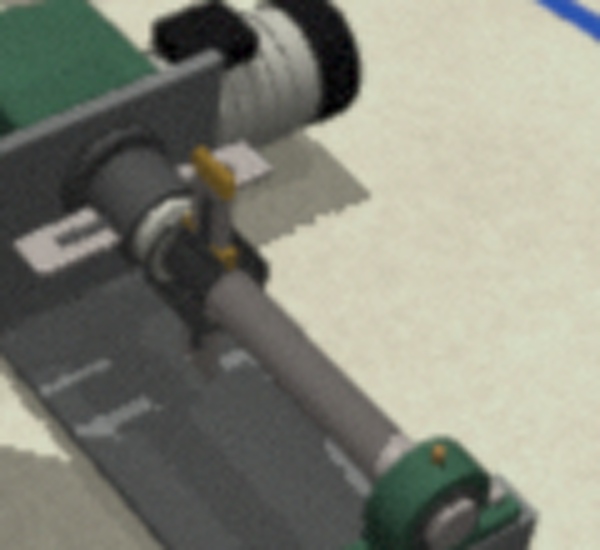

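```bash
python3 - <<'E'
from h import *
np.set_printoptions(linewidth=200,suppress=True)
c=ld('wrist17');s=np.load('pics/w17s.npz');s={'tcp_pos':s['p'],'eef_rot':s['e']}
g=cv2.cvtColor(c['pixels'],cv2.COLOR_BGR2GRAY)
R,t=tool(s);C,B=camtool(c,s)
for u in (246,250,264,268): print(u,'v116+',g[116:148,u])
print('top', g[70:82,246],g[70:82,268])
def ray(u,v,z):
    d=B@np.array([(u-c['cx'])/c['fx'],(v-c['cy'])/c['fy'],1]);k=(z-C[2])/d[2];return (C+k*d).round(4)
for v in (74,75,122,122.5,123,123.5,141,142,143): print(v,ray(257,v,t[2]-.155))
# blade edge yellow
im=c['pixels'].astype(int);y=(im[...,2]>120)&(im[...,0]<80)&(im[...,1]>80);vv,uu=np.nonzero(y[60:130,240:275])
print('yellow',uu.min()+240,uu.max()+240,vv.min()+60,vv.max()+60, 'tip ctr',ray((uu.min()+uu.max())/2+240,100,t[2]-.21),'shaft',[g[66,225:245],g[66,265:285]])
print('hub edges',g[100,222:232],g[100,280:290], g[135,228:240],g[135,274:285])
E
```

```text
246 v116+ [ 71  71  72  70  70  73  89 138 182 191 191 185 141 141 141 141 142 141 142 141 151 191 191 191 186 141 137 102  99 108 106 107]
250 v116+ [ 79  79  80  80  81  79  84 139 202 202 202 198 153 153 151 151 151 151 150 150 150 150 161 202 197 149 147 123  90 110 111 110]
264 v116+ [ 72  71  70  71  72  71  82 134 191 191 191 186 143 143 143 142 142 143 142 142 152 191 191 191 186 142 140 118  89 111 111 110]
268 v116+ [ 68  68  69  68  70  70  93 156 183 184 183 183 178 138 138 139 139 139 138 139 139 149 184 184 184 179 134  98  90 107 107 105]
top [121 120 121 115  55  59  73  70  68  67  68  68] [114 115 114 109  65  53  60  68  68  67  67  66]
74 [0.1014 0.0015 0.1494]
75 [0.1005 0.0015 0.1494]
122 [0.0588 0.0016 0.1494]
122.5 [0.0583 0.0016 0.1494]
123 [0.0579 0.0016 0.1494]
123.5 [0.0574 0.0016 0.1494]
141 [0.041  0.0016 0.1494]
142 [0.0401 0.0016 0.1494]
143 [0.0391 0.0016 0.1494]
yellow 251 261 72 121 tip ctr [0.0763 0.0007 0.0944] shaft [array([109, 109, 108, 109, 109, 109, 107, 108, 109, 109, 108, 109, 108, 108, 109,  96, 101, 108, 112, 116], dtype=uint8), array([122, 119, 117, 114, 110, 103,  95,  93, 101, 100, 101, 100, 100, 101, 102, 101, 102, 101, 100, 100], dtype=uint8)]
hub edges [153 152 152 150 110  67  69  69  70  70] [ 61  60  59  58  58  89 101 101 101 102] [120 113 113 113 112 105 113 118 122 125 127 128] [156 151 141 128  98 100 101 101 101 101 101]
```

The visible sleeve measures about 19 mm at the hub rim (20 mm at home) and the lean is about 0.01 rad, so the paddle is home and upright. The gripper is clear, so I'm handing in.

>>> apply_moves(
  slide=[
    [0,0,-0.1],
    [0,0,0],
    [0,0,0],
    [0,0,0],
  ],
  turn=[
    [0,0,0],
    [0,0,0],
    [0,0,0],
    [0,0,0],
  ],
  jaw=[0.6,0.6,0.6,0.6],
)

```text
time_s: 19.8
tcp_pos: [0.5517, 0.1296, 0.315]
eef_rot: [179.9, 0.0, -97.0]
contact_force: [0.7, 0.1, -0.7]
gripper_width: 0.0349
```

```bash
python3 -c "
from h import *
print(r.get_state()['contact_force']); print(r.close_job())"
```

```text
[ 0.66565479  0.07458693 -0.70185199]
the job is handed in; nothing more can be done
None
```

I laid the key in the keyseat and slid the paddle fully home over it with the keyway aligned. I handed the job in at about 20 s, and no verdict was reported.

- **Key:** After release its top measured 3.2 mm above the shaft crown (3 mm expected), and it lay straight and centred in the slot. One earlier height average read about level with the crown, but that was caused by stray depth readings. The key could not be seen again once the hub covered it.
- **Paddle:** I gripped the marked blade and swung it upright. That left about 25 N of stress in the grip, so I opened, recentred and regripped. I then slid it over the key to a hard stop, where the force rose from 9 to 17 N without motion.
- **Last checks after letting go:**
  - The visible sleeve length was about 19 mm (20 mm is home, and the error is up to about 1 mm).
  - The marked arm leaned about 0.01 rad.
  - The gripper was clear, with contact force near zero.
- **Tub, jar and bottle:** I kept the arm away from them, but did not measure their positions again at the end.

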